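Pack a soap gift crate from the under-shelf tray

ROBOT

A 7-joint arm with a two-finger parallel gripper is mounted at the origin on the work surface. World frame = base frame: x ahead of the robot, y to its left, z up, the work surface at z = 0. Lengths are in m, angles in rad, forces in N, time in s.
With the tool pointing down it reaches from about 0.425 to 0.925 m from the base axis. Payload 6.8 kg.
Tool frame: the origin (TCP) lies at the very end of the fingers, on their centre line; the grasp point (between the pads) lies bot.grip_point_offset behind it (bot.grip_point_offset is the distance from the TCP to the grasp point, in m); z points along the fingers, y is the line along which they close (so a half turn about z gives the same grasp; the last joint's range is limited). The gripper opens to 85 mm and grips with 20 to 120 N. Pads are 22 mm wide; open, the fingers measure 114 mm over their backs; the gripper's body (76 mm by 85 mm) begins 54 mm behind the grasp point. The pads swing forward as they close: fully open they stand 13 mm farther back than shut.
Start: joints at [1.226, 0.477, 0.022, 1.555, -0.011, 1.109, -0.083], TCP at [0.158, -0.656, 0.231] pointing down, gripper open.
Joint ranges: [-2.96, 2.96], [-0.34, 2.1], [-1.41, 1.46], [0.24, 2.44], [-1.37, 4.51], [0.17, 1.92], [-2.96, 2.96]. Speed limits (rad/s): [2.39, 2.39, 3.14, 3.14, 3.14, 3.14, 3.14].

INTERFACE

Orientations are given as a unit quaternion [w, x, y, z].
In Python, from station import bot, imaging gives the robot as it stands. The module is installed in compiled form; this text tells all that it offers.
- The arm moves only by the tool carry_out, never from a script. Its argument "targets" is one flat list of numbers, 5 for each row, row after row: the closure in counts, from 0 (fully open) to 255 (shut), then the shift along the world's x, y, z in mm, then the turn about the world's z in degrees. A call has 1 to 20 rows; each row shifts and turns the commanded pose from where the row before left it; what a row does not reach is not made up. A row lasts 1/10 s, in which the tool goes at most 50 mm and 8.59 degrees, less where a joint would pass 70% of its speed; a pose out of reach is approached as far as the arm can. A call is refused whole if a number of a shift passes 50 or a number of a turn 8.59, either way. A call with a gripper value outside its range is refused whole. The fingers move at their own pace and stop on an object; "newtons" is the grip in N (left out, the last holds). Time passes only in rows, so rows that do not move let the fingers close. It gives the time, the measured TCP pose, the force, the opening and the grip force at its end, in the units of the state.
- bot.get_obs(): the state, without advancing time (a new reading comes with each control period).
- imaging.read_camera(name): name is "side" or "top"; returns a dict with "frame" (480x640x3 uint8, red, green, blue), "fov_y" (degrees; the focal length in pixels is half the picture's height over the tangent of half this angle, whatever the lens; pixels are square), "cx", "cy" (the principal point, pixels), "pose" (4x4, takes a point from camera to world coordinates). Camera axes: x right, y up, looking along -z (the intrinsics and any distortion apply to the point x, -y, -z); pixel columns grow to the right and rows downward; lengths in m; the calibration is good to about 2 mm. A picture is of the moment at which its call begins. There is no depth.
- bot.hand_in(): hands the job in; it is judged then, once.
The state is a dict: "t": time; "q": joint angles; "joint_vel": joint speeds; "joint_torque": joint torques, N m; "eef_pos": TCP position; "tool_rot": TCP orientation; "contact_force": force on the tool from outside, world axes, zero at the start; "torque": the same for the moment, N m; "gripper_width": opening from 0.0 (shut) to 1.0 (fully open); "grasp_force": force on a finger pad.
Only numpy, scipy, OpenCV 4.12 (cv2) and the standard library are available. Lean on these libraries where they do the work, as an engineer would, in place of code of your own. Each camera call takes 0.05 s, during which the arm holds its last target. There are 200 camera calls.

TASK

Pack the gift crate: with the long-handled scoop reach under the low shelf, without striking it, gather every soap ball from the tray and tip them all into the crate's open compartment, never touching the soaps with the gripper; then lay the scoop back on its rest, handle in the fork. Stand each salve bottle from the top of the shelf upright in a hole of its own in the crate, down on the floor of the crate, and leave the mug, the dark bottle and the brown soap cake where they are.

Things in the scene. Friction and masses are not known exactly. Their poses are not given: they have to be found in the camera images.
- shelf: the low overhang: a clear acrylic board, 230 deep (x), 360 wide (y), 12 thick, rimmed with aluminium, on four 14 mm legs, fixed; underside 100 mm, top 112 mm above the bench. Origin on the bench, +x points in under the shelf (roughly world +y), z up. Front edge at x = -0.105, back edge 0.125; legs at x = -0.09 and 0.11, y = +-0.168. Four round 66 mm moulds, 20 tall, are fixed on top along the back (x 0.05 to 0.116)
- tray: the aluminium stock tray, fixed, half under the shelf, half out in front. Inside 270 (x) by 200 mm (y): to x = +-0.135, y = +-0.100; floor and walls 4 mm thick; side walls 50, front wall 12 mm above the bench; the back wall leans outward 40 degrees from upright, to 49 mm. Origin at the centre of its underside; +x points to the back wall, z up. The shelf covers the rear 120 to 145 mm
- scoop: long-handled steel scoop, 0.17 to 0.24 kg, on its rest at the start. Origin under the pan floor's centre, +x to the open lip, z up. Pan 100 long (x +-0.05), 108 wide (102 inside), floor 2.5 mm; back wall and sides 40 high; the sides step down to 24 at x = 0.006 and end at 0.026. A 10 mm rod, from the back wall at 28 mm height, then the handle rise backwards at 12 degrees. Centre of mass near x = -0.07
- scoop_grip (a point): a point in the middle of the scoop's wooden handle, at x = -0.210, z = 0.062 in the scoop's frame (260 mm behind the lip). The handle, 16 mm wide (scoop's y) and 20 mm tall, runs from x = -0.13 to -0.31 in the plane y = 0, rising backwards at 12 degrees
- scoop_lip (a point): the middle of the scoop's front lip, underside, at x = 0.050, z = 0 in the scoop's frame
- rest: plywood scoop rest, fixed: a board 8 mm thick (118 mm square under the pan, a 50 mm strip behind it) with an upright fork at x = -0.285: bar 75 mm, prong tops 101 mm above the bench, 30 mm gap for the handle. Origin on the bench under the middle of the square; axes as the scoop's: with the scoop home their x, y agree and the scoop's origin is 8 mm above this one
- crate: wooden gift crate, fixed, open on top: outside 172 (x) by 241 mm (y), walls 5 thick and 45 high, floor 5 thick. Origin at the centre of its underside, z up. Its +y part is the empty soap compartment (inside x +-0.081, y -0.0345 to 0.1155); its -y part (inside y -0.1155 to -0.0395) holds a card insert, top 27 mm above the bench, with three round holes in a row along x
- crate_soap (a point): the middle of the floor of the crate's soap compartment (inside 162 by 150 mm, 40 mm deep), at x = 0, y = 0.0405 of the crate; axes as the crate's
- crate_hole1 (a point): bottle hole 1 of the crate's insert: 47 mm in diameter, 22 mm deep; this point is its centre on the crate floor, where a bottle's foot stands; holes are 52 mm apart along the crate's x
- crate_hole2 (a point): bottle hole 2 of the crate's insert: 47 mm in diameter, 22 mm deep; this point is its centre on the crate floor, where a bottle's foot stands; holes are 52 mm apart along the crate's x
- crate_hole3 (a point): bottle hole 3 of the crate's insert: 47 mm in diameter, 22 mm deep; this point is its centre on the crate floor, where a bottle's foot stands; holes are 52 mm apart along the crate's x
- soap1: a ball of cream-coloured soap, 32 mm in diameter, 19 g; origin at its centre (its axes mean nothing). Starts at rest on the tray's floor under the shelf; rolls only on slopes above about 7 degrees. May be absent (None)
- soap2: a ball of cream-coloured soap, 32 mm in diameter, 19 g; origin at its centre (its axes mean nothing). Starts at rest on the tray's floor under the shelf; rolls only on slopes above about 7 degrees. May be absent (None)
- soap3: a ball of cream-coloured soap, 32 mm in diameter, 19 g; origin at its centre (its axes mean nothing). Starts at rest on the tray's floor under the shelf; rolls only on slopes above about 7 degrees. May be absent (None)
- soap4: a ball of cream-coloured soap, 32 mm in diameter, 19 g; origin at its centre (its axes mean nothing). Starts at rest on the tray's floor under the shelf; rolls only on slopes above about 7 degrees. May be absent (None)
- soap5: a ball of cream-coloured soap, 32 mm in diameter, 19 g; origin at its centre (its axes mean nothing). Starts at rest on the tray's floor under the shelf; rolls only on slopes above about 7 degrees. May be absent (None)
- soap6: a ball of cream-coloured soap, 32 mm in diameter, 19 g; origin at its centre (its axes mean nothing). Starts at rest on the tray's floor under the shelf; rolls only on slopes above about 7 degrees. May be absent (None)
- soap7: a ball of cream-coloured soap, 32 mm in diameter, 19 g; origin at its centre (its axes mean nothing). Starts at rest on the tray's floor under the shelf; rolls only on slopes above about 7 degrees. May be absent (None)
- bottle1: a stubby amber salve bottle, 42 mm in diameter, 56 mm tall, 75 g, sloping in at 26 mm height to a white cap of 30 mm diameter over its top 23 mm; origin at the centre of its foot, z up through the cap. Starts upright on top of the shelf. May be absent (None)
- bottle2: a stubby amber salve bottle, 42 mm in diameter, 56 mm tall, 75 g, sloping in at 26 mm height to a white cap of 30 mm diameter over its top 23 mm; origin at the centre of its foot, z up through the cap. Starts upright on top of the shelf. May be absent (None)
- bottle3: a stubby amber salve bottle, 42 mm in diameter, 56 mm tall, 75 g, sloping in at 26 mm height to a white cap of 30 mm diameter over its top 23 mm; origin at the centre of its foot, z up through the cap. Starts upright on top of the shelf. May be absent (None)
- mug: bystander: a white mug, 76 mm in diameter, 85 mm tall, on the bench; origin at its foot
- tarbottle: bystander: a dark bottle with a red cap, 64 mm in diameter, 190 mm tall, on the bench; origin at its foot
- cake: bystander: a brown round cake of soap, 68 mm in diameter, 26 mm tall, on the bench; origin at its underside
Things that resemble listed ones, but are neither listed nor needed, are in the scene too. Leave any blue or pink look-alike of the bottle3 alone.

How it is judged:
By the outcome, as a careful person would: the job done as asked, in the order asked, and still so for the second after the job is handed in, with the robot touching nothing.
Of soap1, soap2, soap3, soap4, soap5, soap6, soap7 only 4 to 7 are there at a start; the rules pass over those that are not, and their reading is None.
Of bottle1, bottle2, bottle3 only 2 to 3 are there at a start; the rules pass over those that are not, and their reading is None.
At some moment in a run one of bottle1, bottle2, bottle3 may be knocked a few centimetres aside while the robot is not near it.
It also fails if it takes over 210 s, if anything falls off the work surface, if the arm or the gripper's body presses on something with over 40 N, if the wrist force passes 120 N, or if a joint passes its speed limit or range.

## Working session

There is one attempt and no reset: what is moved stays moved. The work goes in short steps, Python scripts to look and compute and a tool call to move; the robot and the scene stay as the last step left them, time stands still between calls to the robot, and variables do not carry over. Pictures are saved under pics/ and viewed, at most 14 in all, crops included, and the job is handed in when it is done.

Besides the shell and the picture viewer there is one more tool, called after "Emit:" in YAML: its name, and indented under it one key for each argument. carry_out: Moves the arm, as the interface text tells. Its arguments: {"type":"object","properties":{"targets":{"type":"array","items":{"type":"number"}},"newtons":{"type":"number"}},"required":["targets"]}

```bash
mkdir -p pics; ls; cat > h.py <<'E'
import numpy as np, cv2
from station import bot, imaging
def snap(cam,fn=None):
    d=imaging.read_camera(cam)
    if fn: cv2.imwrite('pics/'+fn,d['frame'][:,:,::-1])
    return d
def ray(d,u,v):
    f=240/np.tan(np.radians(d['fov_y'])/2)
    P=np.array(d['pose']); r=P[:3,:3]@np.array([(u-d['cx'])/f,-(v-d['cy'])/f,-1]); return P[:3,3],r
def onz(d,u,v,z):
    o,r=ray(d,u,v); return o+r*(z-o[2])/r[2]
def proj(d,p):
    f=240/np.tan(np.radians(d['fov_y'])/2)
    P=np.array(d['pose']); c=P[:3,:3].T@(np.array(p)-P[:3,3]); return d['cx']+f*c[0]/-c[2], d['cy']+f*c[1]/c[2]
E
python3 - <<'E'
from h import *
for c in('top','side'):
    d=snap(c,c+'0.png'); print(c,[ (k,np.round(v,3).tolist()) for k,v in d.items() if k!='frame'])
o=bot.get_obs(); print(o,bot.grip_point_offset)
E
```

```text
pics
top [('fov_y', 56.013), ('cx', 317.531), ('cy', 241.385), ('pose', [[-0.029, 0.998, -0.048, 0.507], [-0.999, -0.028, 0.026, 0.037], [0.024, 0.048, 0.999, 1.166], [0.0, 0.0, 0.0, 1.0]])]
side [('fov_y', 46.76), ('cx', 320.378), ('cy', 240.057), ('pose', [[0.904, 0.27, -0.332, 0.14], [-0.427, 0.61, -0.667, -0.804], [0.023, 0.745, 0.667, 0.941], [0.0, 0.0, 0.0, 1.0]])]
{'t': 0.1, 'q': array([ 1.22589364,  0.47771144,  0.02237425,  1.55634803, -0.01154311,
        1.10928283, -0.08310142]), 'joint_vel': array([-0.00060123, -0.00171228, -0.00038201, -0.00354044,  0.00050254,
        0.00102037, -0.0013082 ]), 'joint_torque': array([ 4.36627612e-03, -5.97758317e+01,  1.61363259e+00, -2.81951916e+01,
        1.27915386e-02,  5.14269836e-03,  1.95060778e-05]), 'eef_pos': array([ 0.15821145, -0.65565463,  0.23042947]), 'tool_rot': array([-7.98246567e-04,  9.93000111e-01,  1.18110635e-01, -1.42008761e-04]), 'contact_force': array([0.03035131, 0.2906468 , 0.94554712]), 'torque': array([ 0.06755007, -0.0088003 ,  0.02719218]), 'grasp_force': 0.0, 'gripper_width': 0.9994502992293931} 0.0187
```

View pics/top0.png

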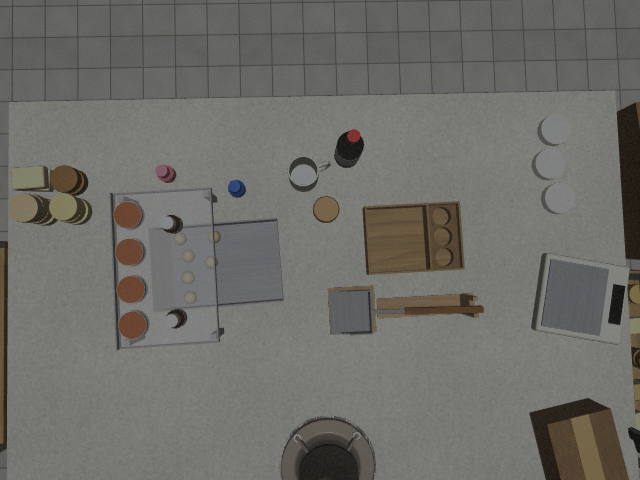

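View pics/side0.png

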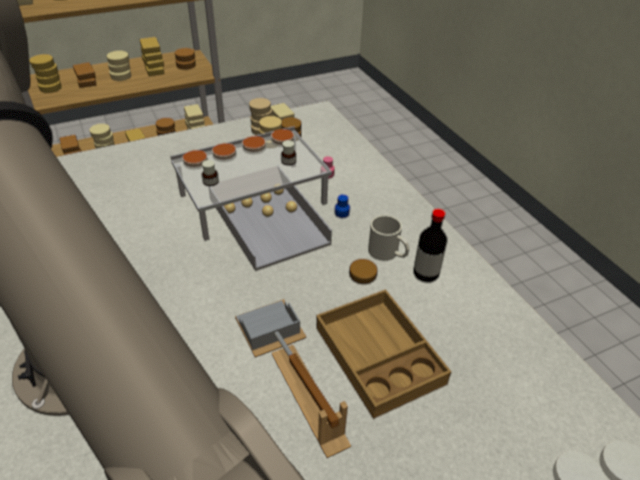

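The top view shows two white-capped amber bottles on the shelf, at (172,224) and (176,318). The pink one at (165,173) and the blue one at (237,188) stand on the bench and are the look-alikes. Six soaps are visible: (180,239), (215,237), (188,256), (210,262), (188,277) and (190,297). The scoop's pan is at (350,312), its handle runs to (483,310), and the crate is at (413,238).

```bash
python3 - <<'E'
from h import *
d=snap('top'); im=d['frame'][:,:,::-1]
a=cv2.resize(im[275:350,310:500],(800,316),interpolation=cv2.INTER_CUBIC)
b=cv2.resize(im[175:355,100:292],(300,281),interpolation=cv2.INTER_CUBIC)
c=cv2.resize(im[195:280,355:475],(400,283),interpolation=cv2.INTER_CUBIC)
o=np.zeros((600,800,3),np.uint8); o[:316]=a; o[316:597,:300]=b; o[316:599,310:710]=c
cv2.imwrite('pics/crop1.png',o)
for n,u,v,z in [('pan1',331,291,.048),('pan2',371,290,.048),('pan3',373,333,.048),('pan4',331,334,.048),('handle445',445,310,.07),('handleend',482,310,.105),
 ('crTL',364,206,.045),('crTR',460,202,.045),('crBR',463,269,.045),('crBL',367,274,.045),('h1',441,215,.027),('h2',442,237,.027),('h3',444,257,.027),
 ('b1',168,224,.168),('b2',172,318,.168),('shFL',211,190,.112),('shFR',218,341,.112),('shBL',112,194,.112),('trFL',276,221,.012),('trFR',282,299,.012)]: print(n,np.round(onz(d,u,v,z),4))
for u,v in [(180,239),(215,237),(188,256),(210,262),(188,277),(190,297)]: print(np.round(onz(d,u,v,.02),3))
E
```

```text
pan1 [ 0.4369 -0.022   0.048 ]
pan2 [ 0.4363 -0.1211  0.048 ]
pan3 [ 0.3307 -0.1224  0.048 ]
pan4 [ 0.3317 -0.0188  0.048 ]
handle445 [ 0.3838 -0.2967  0.07  ]
handleend [ 0.385  -0.3739  0.105 ]
crTL [ 0.646  -0.1113  0.045 ]
crTR [ 0.6498 -0.3539  0.045 ]
crBR [ 0.4814 -0.3539  0.045 ]
crBL [ 0.476 -0.113  0.045]
h1 [ 0.62   -0.3098  0.027 ]
h2 [ 0.5638 -0.31    0.027 ]
h3 [ 0.5128 -0.3129  0.027 ]
b1 [0.6021 0.3387 0.168 ]
b2 [0.3964 0.3327 0.168 ]
shFL [0.6845 0.2549 0.112 ]
shFR [0.3343 0.2451 0.112 ]
shBL [0.6809 0.4839 0.112 ]
trFL [0.6173 0.1116 0.012 ]
trFR [0.4182 0.1013 0.012 ]
[0.577 0.354 0.02 ]
[0.58  0.266 0.02 ]
[0.534 0.335 0.02 ]
[0.517 0.28  0.02 ]
[0.481 0.335 0.02 ]
[0.431 0.331 0.02 ]
```

View pics/crop1.png

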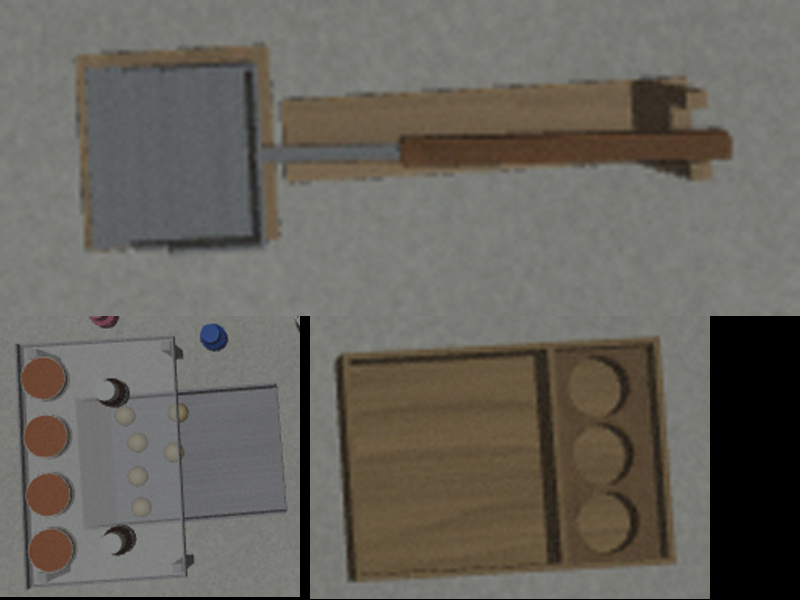

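```bash
python3 - <<'E'
from h import *
d=snap('top')
a=onz(d,405.2,310.8,.058); b=onz(d,483.7,309.3,.1); print(a,b,np.linalg.norm((b-a)[:2]), 'yaw of +x',np.degrees(np.arctan2(*(a-b)[[1,0]])))
l=(onz(d,330.2,291,.02)+onz(d,330.5,334,.02))/2; print('lip',l)
s=snap('side')
for n,p in [('crate TL',(.646,-.111,.045)),('handle end',b),('b1',(.602,.339,.168)),('b2',(.396,.333,.168)),('soap',(.58,.266,.02))]: print(n,np.round(proj(s,p),1))
E
```

```text
[ 0.38363633 -0.20202486  0.058     ] [ 0.38594867 -0.37994309  0.1       ] 0.1779332584064785 yaw of +x 90.74460829364727
lip [ 0.381255   -0.02018015  0.02      ]
crate TL [383.8 288.9]
handle end [333.3 420.8]
b1 [285.9 144.5]
b2 [209.1 163.6]
soap [289.9 207.8]
```

Emit:
carry_out:
  targets: [0, 20, 34, -6, 7, 0, 20, 34, -6, 7, 0, 20, 34, -6, 7, 0, 20, 34, -6, 7, 0, 20, 34, -6, 7, 0, 20, 34, -6, 7, 0, 20, 34, -6, 7, 0, 20, 34, -6, 7, 0, 20, 34, -6, 7, 0, 20, 34, -6, 7, 0, 26, 34, -6, 7.2, 0, 0, 0, 0, 0]

```text
t: 1.45
eef_pos: [0.3877, -0.2769, 0.1652]
tool_rot: [-0.0, 0.698, 0.716, 0.001]
contact_force: [-0.3, -1.1, -0.5]
gripper_width: 0.996
grasp_force: 0.0
```

Emit:
carry_out:
  targets: [0, -3, -5, -20, -0.6, 0, 0, 0, -30, 0, 0, 0, 0, -30, 0, 0, 0, 0, -24, 0, 0, 0, 0, -10, 0, 0, 0, 0, 0, 0]

```text
t: 2.05
eef_pos: [0.3805, -0.2871, 0.0504]
tool_rot: [-0.001, 0.706, 0.708, -0.0]
contact_force: [-0.4, 0.5, 0.8]
gripper_width: 0.999
grasp_force: 0.0
```

```bash
python3 - <<'E'
from h import *
d=snap('top'); im=d['frame'][:,:,::-1]
s=snap('side'); 
a=cv2.resize(im[260:380,310:510],(800,480),interpolation=cv2.INTER_CUBIC)
cv2.imwrite('pics/g1.png',np.vstack([a[:480]]))
print(np.round(bot.get_obs()['eef_pos'],4))
E
```

```text
[ 0.3818 -0.2877  0.0521]
```

View pics/g1.png

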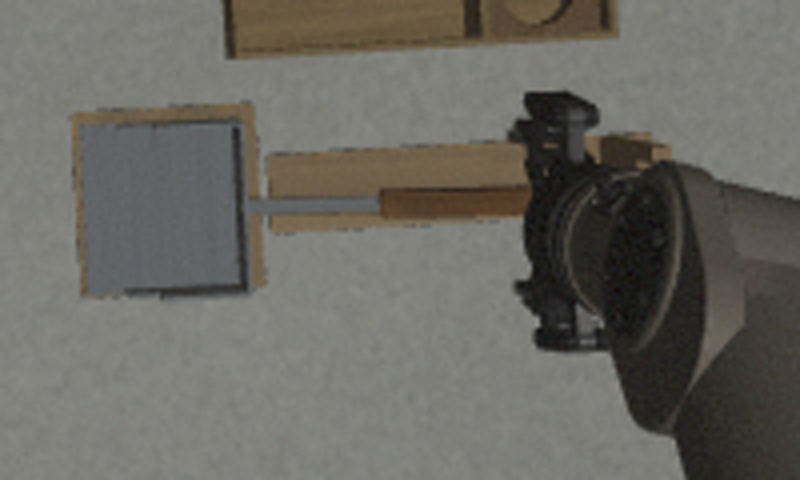

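The fingers straddle the handle at crop (530,200), with the tips at crop (560,110) and (570,335). I'll shift slightly and close.

Emit:
carry_out:
  targets: [0, 3, 5, 0, 0, 150, 0, 0, 0, 0, 255, 0, 0, 0, 0, 255, 0, 0, 0, 0, 255, 0, 0, 0, 0, 255, 0, 0, 0, 0, 255, 0, 0, 0, 0, 255, 0, 0, 0, 0, 255, 0, 0, 0, 0, 255, 0, 0, 0, 0]
  newtons: 110

```text
t: 3.15
eef_pos: [0.3861, -0.2823, 0.0518]
tool_rot: [0.001, 0.706, 0.709, 0.001]
contact_force: [4.7, 0.6, 1.2]
gripper_width: 0.167
grasp_force: 107.6
```

Emit:
carry_out:
  targets: [255, 0, 0, 5, 0, 255, 0, 0, 10, 0, 255, 0, 0, 15, 0, 255, 0, 0, 15, 0, 255, 0, 0, 10, 0, 255, 0, 0, 5, 0, 255, 0, 0, 0, 0, 255, 0, 0, 0, 0]

```text
t: 3.95
eef_pos: [0.3837, -0.2821, 0.1108]
tool_rot: [-0.001, 0.706, 0.708, -0.0]
contact_force: [0.4, 0.3, -2.3]
gripper_width: 0.171
grasp_force: 107.7
```

```bash
python3 - <<'E'
from h import *
d=snap('top'); s=snap('side')
a=cv2.resize(d['frame'][230:380,290:490,::-1],(400,300)); b=cv2.resize(s['frame'][240:440,220:420,::-1],(400,400),interpolation=cv2.INTER_CUBIC)
o=np.zeros((400,800,3),np.uint8); o[:300,:400]=a; o[:,400:]=b
cv2.imwrite('pics/l1.png',o); ob=bot.get_obs(); print(ob['eef_pos'],ob['contact_force'],ob['torque'])
E
```

```text
[ 0.38380281 -0.28195234  0.11064376] [ 0.55173086 -0.63932577 -1.63727432] [-0.25436432 -0.05041146  0.00902857]
```

View pics/l1.png

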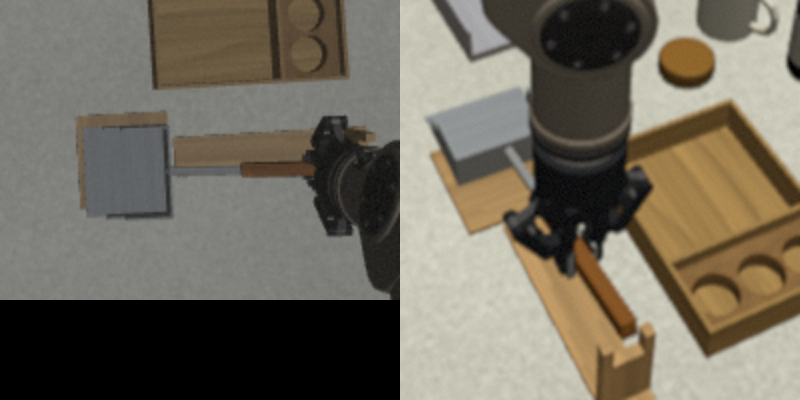

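```bash
python3 - <<'E'
from h import *
d=snap('top')
cv2.imwrite('pics/t1.png',cv2.resize(d['frame'][205:317,140:298,::-1],(790,560),interpolation=cv2.INTER_CUBIC))
E
```

```text
(no output)
```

View pics/t1.png

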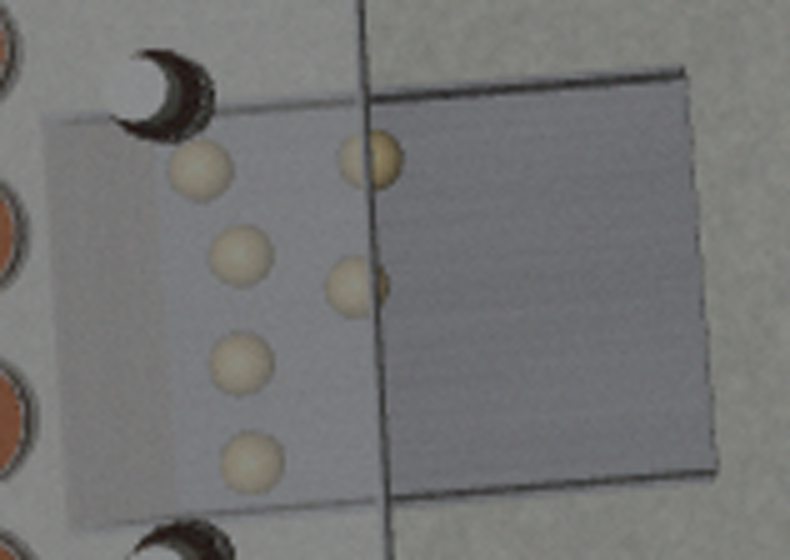

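```bash
python3 - <<'E'
from h import *
d=snap('top')
f=lambda x,y,z=.004: onz(d,140+x/5,205+y/5,z)[:2]
U=f(375,102),f(685,80); L=f(390,494),f(715,468); B=f(165,122),f(182,508); F=f(686,85,.01),f(713,465,.01)
for n,p in zip('ULBF',(U,L,B,F)): print(n,np.round(p,4), np.degrees(np.arctan2(*(p[0]-p[1])[::-1])))
yaw=np.radians(93.); ex=np.array([np.cos(yaw),np.sin(yaw)]); ey=np.array([-ex[1],ex[0]])
mid=(sum(U)/2+sum(L)/2)/2; b=sum(B)/2; fr=sum(F)/2
print('lat', [(p@ey).round(4) for p in U+L+B], 'long',[(p@ex).round(4) for p in B+F])
for x,y in [(201,170),(373,160),(241,256),(352,288),(241,363),(252,462)]: p=f(x,y,.02); print(p.round(3),(p@ex).round(4),(p@ey).round(4))
E
```

```text
U [[0.6109 0.2687]
 [0.618  0.1095]] 92.5509784924359
L [[0.4104 0.2647]
 [0.4185 0.0991]] 92.7899979153421
B [[0.6035 0.3758]
 [0.4067 0.37  ]] 1.7143027808543991
F [[0.6149 0.1087]
 [0.4205 0.0998]] 2.628510838595149
lat [np.float64(-0.6241), np.float64(-0.6229), np.float64(-0.4237), np.float64(-0.4231), np.float64(-0.6224), np.float64(-0.4255)] long [np.float64(0.3437), np.float64(0.3482), np.float64(0.0764), np.float64(0.0776)]
[0.577 0.353] 0.3228 -0.5951
[0.58  0.267] 0.2363 -0.5933
[0.533 0.334] 0.3057 -0.5502
[0.516 0.279] 0.2514 -0.5296
[0.48  0.335] 0.3093 -0.4965
[0.43 0.33] 0.3072 -0.4466
```

Emit:
carry_out:
  targets: [255, 5, 7, 0, 0, 255, 10, 13, 0, 0, 255, 15, 20, 0, 0.5, 255, 20, 27, 0, 0.5, 255, 20, 27, 0, 0.5, 255, 20, 27, 0, 0.5, 255, 20, 27, 0, 0.5, 255, 20, 27, 0, 0, 255, 20, 27, 0, 0, 255, 15, 20, 0, 0, 255, 10, 12, 0, 0, 255, 6, 7, 0, 0, 255, 0, 0, 0, 0, 255, 0, 0, 0, 0]

```text
t: 5.55
eef_pos: [0.5646, -0.0424, 0.111]
tool_rot: [-0.0, 0.691, 0.723, -0.001]
contact_force: [-0.7, -0.3, -2.2]
gripper_width: 0.161
grasp_force: 107.6
```

```bash
python3 - <<'E'
from h import *
print([np.round(bot.get_obs()[k],4) for k in('eef_pos','tool_rot','contact_force','torque')])
d=snap('top'); s=snap('side')
a=cv2.resize(d['frame'][195:345,110:330,::-1],(660,450),interpolation=cv2.INTER_CUBIC)
cv2.imwrite('pics/a1.png',a)
E
```

```text
[array([ 0.5646, -0.0424,  0.111 ]), array([-1.000e-04,  6.909e-01,  7.229e-01, -7.000e-04]), array([-0.6633, -0.3113, -2.1608]), array([-0.2919, -0.064 , -0.0602])]
```

View pics/a1.png

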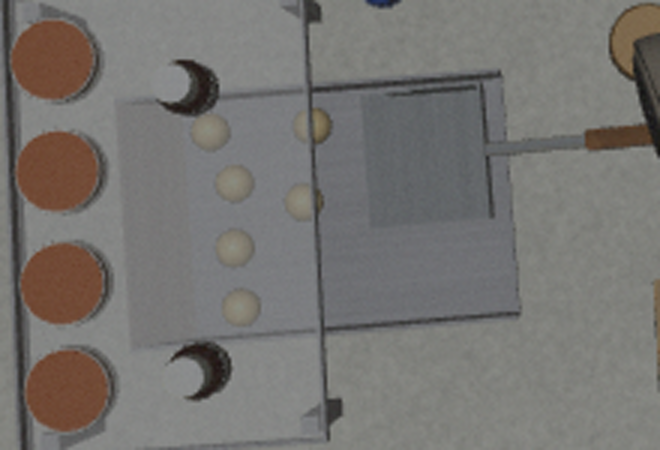

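The pan hovers over the tray's front, inside the side walls, with its lip corners at crop (362,98) and (370,227). I'll check those numbers.

```bash
python3 - <<'E'
from h import *
d=snap('top')
yaw=np.radians(92.7); ex=np.array([np.cos(yaw),np.sin(yaw)]); ey=np.array([-ex[1],ex[0]]); c=np.array([.505,.373])-.135*ex
for x,y,z in [(362,98,.0695),(370,227,.0695),(480,86,.107),(493,216,.107),(586,139,.12)]:
    p=onz(d,110+x/3,195+y/3,z)[:2]; print(p.round(4),((p-c)@ex).round(4),((p-c)@ey).round(4))
E
```

```text
[0.5985 0.2179] -0.0243 -0.0861
[0.4943 0.2136] -0.0238 0.0182
[0.6023 0.1196] -0.1227 -0.0853
[0.5005 0.1119] -0.1256 0.0168
[0.5579 0.0378] -0.2023 -0.037
```

Emit:
carry_out:
  targets: [255, 2, 0, -5, 0, 255, 2, 0, -12, 0, 255, 0, 0, -15, 0, 255, 0, 0, -12, 0, 255, 0, 0, -8, 0, 255, 0, 0, -4, 0, 255, 0, 0, -3, 0, 255, 0, 0, -2, 0, 255, 0, 0, 0, 0, 255, 0, 0, 0, 0]

```text
t: 6.7
eef_pos: [0.5697, -0.0411, 0.0507]
tool_rot: [0.0, 0.69, 0.723, 0.0]
contact_force: [0.1, -0.7, -2.5]
gripper_width: 0.167
grasp_force: 107.7
```

Emit:
carry_out:
  targets: [255, 0, 0, -1, 0, 255, 0, 0, -1, 0, 255, 0, 0, -1, 0, 255, 0, 0, 0, 0, 255, 0, 0, 0, 0]

```text
t: 7.2
eef_pos: [0.5696, -0.0413, 0.0475]
tool_rot: [0.0, 0.691, 0.723, 0.0]
contact_force: [-0.3, -0.2, 1.6]
gripper_width: 0.168
grasp_force: 108.0
```

Emit:
carry_out:
  targets: [255, 0, 5, 0, 0, 255, -0.5, 10, 0, 0, 255, -0.5, 10, 0, 0, 255, -0.5, 10, 0, 0, 255, -0.5, 10, 0, 0, 255, -0.5, 10, 0, 0, 255, -0.5, 10, 0, 0, 255, -0.5, 10, 0, 0, 255, -0.5, 10, 0, 0, 255, -0.5, 10, 0, 0, 255, -0.5, 10, 0, 0, 255, -0.5, 10, 0, 0, 255, -0.5, 10, 0, 0, 255, -0.5, 7, 0, 0, 255, -0.5, 6, 0, 0, 255, 0, 6, 0, 0]

```text
t: 8.8
eef_pos: [0.5622, 0.1031, 0.0473]
tool_rot: [0.0, 0.691, 0.723, -0.0]
contact_force: [0.2, -2.4, 2.9]
gripper_width: 0.167
grasp_force: 108.2
```

```bash
python3 - <<'E'
from h import *
print([np.round(bot.get_obs()[k],4) for k in('eef_pos','contact_force','torque')])
d=snap('top'); s=snap('side')
a=cv2.resize(d['frame'][205:325,140:300,::-1],(480,360),interpolation=cv2.INTER_CUBIC)
b=cv2.resize(s['frame'][120:280,160:340,::-1],(405,360),interpolation=cv2.INTER_CUBIC)
cv2.imwrite('pics/s1.png',np.hstack([a,b])[:,:800])
E
```

```text
[array([0.5622, 0.1031, 0.0473]), array([ 0.1583, -2.3991,  2.8538]), array([-0.4168, -0.0023,  0.0631])]
```

View pics/s1.png

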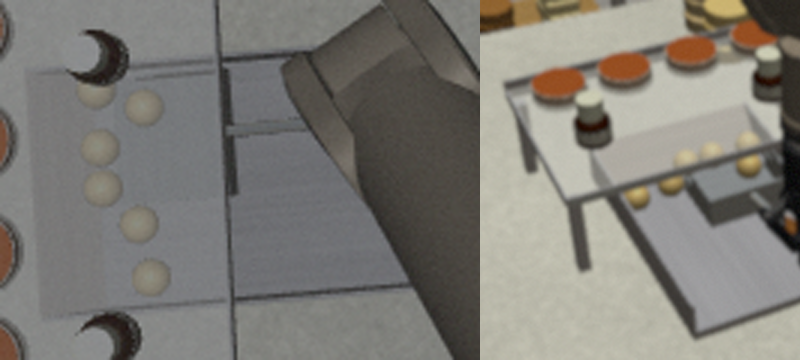

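Three balls, at crop (97,90), (100,147) and (102,187), are at the back wall. One at (145,106) is already in the pan, and two at (139,223) and (152,277) are left for the second stroke. I'll press on to the wall.

Emit:
carry_out:
  targets: [255, 0, 4, 0, 0, 255, -0.5, 4, 0, 0, 255, 0, 3, 0, 0, 255, 0, 2, 0, 0, 255, 0, 0, 0, 0]

```text
t: 9.4
eef_pos: [0.5619, 0.1165, 0.0473]
tool_rot: [-0.0, 0.69, 0.724, 0.0]
contact_force: [0.5, -0.7, 1.3]
gripper_width: 0.164
grasp_force: 108.1
```

Emit:
carry_out:
  targets: [255, 0, 2, 0, 0, 255, 0, 2, 0, 0, 255, 0, 0, 0, 0]

```text
t: 9.7
eef_pos: [0.5619, 0.12, 0.0473]
tool_rot: [-0.0, 0.69, 0.723, 0.0]
contact_force: [0.9, -2.8, 1.9]
gripper_width: 0.175
grasp_force: 108.2
```

```bash
python3 - <<'E'
from h import *
print([np.round(bot.get_obs()[k],4) for k in('eef_pos','contact_force','torque')])
d=snap('top'); s=snap('side')
a=cv2.resize(d['frame'][205:325,140:300,::-1],(480,360),interpolation=cv2.INTER_CUBIC)
b=cv2.resize(s['frame'][120:280,160:340,::-1],(405,360),interpolation=cv2.INTER_CUBIC)
cv2.imwrite('pics/s2.png',np.hstack([a,b])[:,:800])
E
```

```text
[array([0.5619, 0.12  , 0.0473]), array([ 0.9024, -2.7826,  1.8538]), array([-0.1819, -0.001 , -0.0157])]
```

View pics/s2.png

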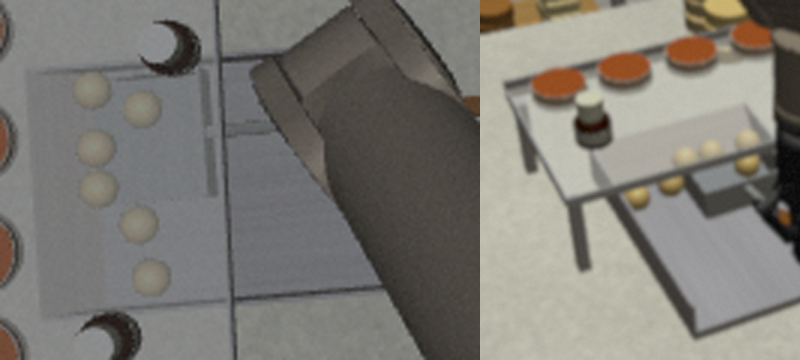

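Bottle1 was knocked toward the shelf front and is now at crop (170,48). The three balls are still at the wall, at (92,90), (95,147) and (98,187). I'll push a little farther.

Emit:
carry_out:
  targets: [255, 0, 2, 0, 0, 255, 0, 2, 0, 0, 255, 0, 0, 0, 0]

```text
t: 10.1
eef_pos: [0.5618, 0.1201, 0.0471]
tool_rot: [0.001, 0.691, 0.723, -0.002]
contact_force: [-1.0, -10.5, 5.3]
gripper_width: 0.17
grasp_force: 108.6
```

Emit:
carry_out:
  targets: [255, 0, -1, -3, 0, 255, 0, -1, -3, 0, 255, 0, -1, -3, 0, 255, 0, 0, 0, 0]

```text
t: 10.5
eef_pos: [0.5619, 0.1204, 0.0384]
tool_rot: [0.0, 0.691, 0.723, -0.0]
contact_force: [-2.3, -4.2, 5.9]
gripper_width: 0.166
grasp_force: 108.9
```

Emit:
carry_out:
  targets: [255, 0, -1, -3, 0, 255, 0, -1, -3, 0, 255, 0, -1, -3, 0, 255, 0, -1, -3, 0, 255, 0, 0, 0, 0, 255, 0, 0, 0, 0, 255, 0, 0, 0, 0, 255, 0, 0, 0, 0]

```text
t: 11.3
eef_pos: [0.5622, 0.1172, 0.0266]
tool_rot: [0.0, 0.69, 0.723, 0.001]
contact_force: [0.4, -1.7, 5.5]
gripper_width: 0.167
grasp_force: 108.5
```

```bash
python3 - <<'E'
from h import *
print([np.round(bot.get_obs()[k],4) for k in('eef_pos','contact_force','torque')])
d=snap('top'); s=snap('side')
a=cv2.resize(d['frame'][205:325,140:300,::-1],(480,360),interpolation=cv2.INTER_CUBIC)
b=cv2.resize(s['frame'][120:280,160:340,::-1],(405,360),interpolation=cv2.INTER_CUBIC)
cv2.imwrite('pics/s3.png',np.hstack([a,b])[:,:800])
E
```

```text
[array([0.5622, 0.1172, 0.0266]), array([ 0.4008, -1.7257,  5.4923]), array([ 0.4075, -0.023 ,  0.0356])]
```

View pics/s3.png

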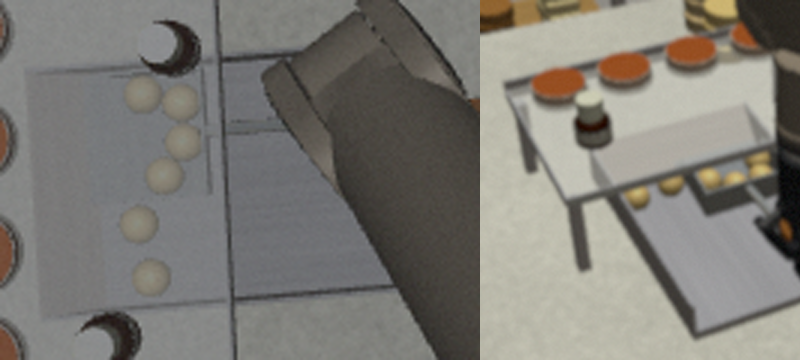

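All four balls rolled to the back of the pan, which is tilted lip-up. I'll retreat tilted, shift across, and level for the second stroke.

Emit:
carry_out:
  targets: [255, 0, 0, 3, 0, 255, 0, -4, 1, 0, 255, 0.5, -8, 0, 0, 255, 0.5, -12, 0, 0, 255, 0.5, -12, 0, 0, 255, 0.5, -12, 0, 0, 255, 0.5, -12, 0, 0, 255, 0.5, -12, 0, 0, 255, 0.5, -8, 0, 0, 255, 0, -4, 0, 0, 255, 0, 0, 0, 0, 255, -4, 0, 0, 0, 255, -8, 0, 0, 0, 255, -13, 0, 0, 0, 255, -13, 0, 0, 0, 255, -13, 0, 0, 0, 255, -13, 0, 0, 0, 255, -10, 0, 0, 0, 255, -6, 0, 0, 0, 255, -2, 0, 0, 0]

```text
t: 13.4
eef_pos: [0.4827, 0.0328, 0.0304]
tool_rot: [0.0, 0.69, 0.723, -0.0]
contact_force: [0.2, -0.3, -1.3]
gripper_width: 0.168
grasp_force: 107.6
```

Emit:
carry_out:
  targets: [255, 0, 0, 0, 0, 255, 0, 0, 4, 0, 255, 0, 0, 6, 0, 255, 0, 0, 4, 0, 255, 0, 0, 2, 0, 255, 0, 0, 0, 0]

```text
t: 14.0
eef_pos: [0.4838, 0.0328, 0.0468]
tool_rot: [0.0, 0.691, 0.723, 0.0]
contact_force: [0.5, 1.0, -1.9]
gripper_width: 0.172
grasp_force: 107.5
```

Emit:
carry_out:
  targets: [255, 0, 0, 0, 0, 255, 0, 0, 0, 0, 255, 0, 0, 0, 0, 255, 0, 0, 0, 0]
  newtons: 40

```text
t: 14.4
eef_pos: [0.4832, 0.0329, 0.0462]
tool_rot: [-0.0, 0.69, 0.723, -0.0]
contact_force: [0.4, -0.5, -2.8]
gripper_width: 0.167
grasp_force: 107.5
```

```bash
python3 - <<'E'
from h import *
print([np.round(bot.get_obs()[k],4) for k in('eef_pos','contact_force','torque')])
E
```

```text
[array([0.4832, 0.0329, 0.0462]), array([ 0.362 , -0.5066, -2.8449]), array([-0.4127, -0.0535, -0.0215])]
```

Emit:
carry_out:
  targets: [255, 0, 0, 0, 0, 255, 0, 0, 0, 0, 255, 0, 0, 0, 0, 255, 0, 0, 0, 0]
  newtons: 20

```text
t: 14.8
eef_pos: [0.4834, 0.0328, 0.0463]
tool_rot: [-0.0, 0.69, 0.723, 0.0]
contact_force: [-0.4, -0.4, -2.9]
gripper_width: 0.166
grasp_force: 107.5
```

```bash
python3 - <<'E'
from h import *
print([np.round(bot.get_obs()[k],4) for k in('eef_pos','contact_force','torque')])
d=snap('top'); s=snap('side')
a=cv2.resize(d['frame'][205:325,140:300,::-1],(480,360),interpolation=cv2.INTER_CUBIC)
b=cv2.resize(s['frame'][140:270,180:330,::-1],(415,360),interpolation=cv2.INTER_CUBIC)
cv2.imwrite('pics/s4.png',np.hstack([a,b])[:,:800])
E
```

```text
[array([0.4834, 0.0328, 0.0463]), array([-0.4284, -0.4168, -2.9017]), array([-0.3831, -0.0217,  0.0221])]
```

View pics/s4.png

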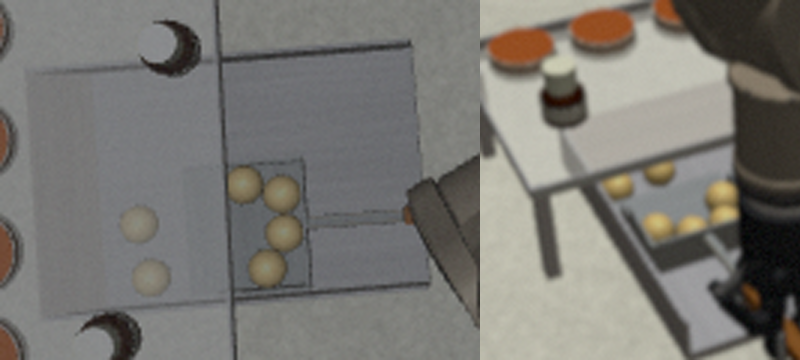

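The four balls sit at the back of the pan, at crop (245–285,185–268), and two remain ahead at (139,223) and (152,277). The grip force hasn't dropped, so I'll re-command the closure.

Emit:
carry_out:
  targets: [225, 0, 0, 0, 0, 225, 0, 0, 0, 0, 225, 0, 0, 0, 0]
  newtons: 40

```text
t: 15.2
eef_pos: [0.4834, 0.0328, 0.0463]
tool_rot: [0.0, 0.69, 0.723, 0.0]
contact_force: [1.0, 0.1, -2.8]
gripper_width: 0.165
grasp_force: 107.5
```

```bash
python3 - <<'E'
from h import *
print([np.round(bot.get_obs()[k],4) for k in('eef_pos','contact_force','torque','grasp_force')])
E
```

```text
[array([0.4834, 0.0328, 0.0463]), array([ 0.9669,  0.0542, -2.7811]), array([-0.4533,  0.0515, -0.0052]), np.float64(107.5119)]
```

Emit:
carry_out:
  targets: [216, 0, 0, 0, 0, 216, 0, 0, 0, 0]
  newtons: 20

```text
t: 15.4
eef_pos: [0.4834, 0.0328, 0.0463]
tool_rot: [0.0, 0.69, 0.723, 0.0]
contact_force: [-1.0, -0.2, -2.9]
gripper_width: 0.166
grasp_force: 107.5
```

Emit:
carry_out:
  targets: [212, 0, 0, 0, 0, 212, 0, 0, 0, 0]
  newtons: 20

```text
t: 15.6
eef_pos: [0.4834, 0.0328, 0.0463]
tool_rot: [0.0, 0.69, 0.723, 0.0]
contact_force: [-0.7, -0.1, -2.4]
gripper_width: 0.176
grasp_force: 80.8
```

Emit:
carry_out:
  targets: [212, 0, 0, 0, 0, 212, 0, 0, 0, 0]

```text
t: 15.8
eef_pos: [0.4834, 0.0328, 0.0463]
tool_rot: [0.0, 0.69, 0.723, 0.0]
contact_force: [0.1, 0.5, -2.5]
gripper_width: 0.172
grasp_force: 80.9
```

Emit:
carry_out:
  targets: [211, 0, 0, 0, 0, 211, 0, 0, 0, 0]

```text
t: 16.0
eef_pos: [0.4833, 0.0328, 0.0463]
tool_rot: [0.0, 0.69, 0.723, -0.0]
contact_force: [-0.8, 0.6, -1.8]
gripper_width: 0.175
grasp_force: 64.1
```

Emit:
carry_out:
  targets: [210, 0, 0, 0, 0, 210, 0, 0, 0, 0]

```text
t: 16.2
eef_pos: [0.4834, 0.0328, 0.0463]
tool_rot: [0.0, 0.69, 0.723, 0.0]
contact_force: [-0.5, -0.1, -2.9]
gripper_width: 0.178
grasp_force: 47.2
```

Emit:
carry_out:
  targets: [209, 0, 0, 0, 0, 209, 0, 0, 0, 0, 209, 0, 0, 0, 0]

```text
t: 16.5
eef_pos: [0.4834, 0.0329, 0.0464]
tool_rot: [0.0, 0.69, 0.723, 0.0]
contact_force: [0.3, 0.1, -1.2]
gripper_width: 0.179
grasp_force: 30.3
```

```bash
python3 - <<'E'
from h import *
print([np.round(bot.get_obs()[k],4) for k in('eef_pos','contact_force','torque','grasp_force')])
E
```

```text
[array([0.4834, 0.0329, 0.0464]), array([ 0.345 ,  0.129 , -1.2476]), array([-0.1863, -0.0057, -0.0047]), np.float64(30.3331)]
```

Emit:
carry_out:
  targets: [209, 0, 0, 1, 0, 209, 0, 0, 0, 0, 255, 0, 0, 0, 0, 255, 0, 0, 0, 0, 255, 0, 0, 0, 0]
  newtons: 110

```text
t: 17.0
eef_pos: [0.4834, 0.0328, 0.0473]
tool_rot: [0.0, 0.69, 0.723, 0.0]
contact_force: [0.2, 0.0, -1.8]
gripper_width: 0.163
grasp_force: 107.2
```

```bash
python3 - <<'E'
from h import *
print([np.round(bot.get_obs()[k],4) for k in('eef_pos','contact_force','torque','grasp_force')])
d=snap('top'); f=d['frame'].astype(int)
# ball pixels
hsv=cv2.cvtColor(d['frame'],cv2.COLOR_RGB2HSV); g=hsv[205:325,140:300]
m=((g[...,0]>12)&(g[...,0]<35)&(g[...,1]>35)&(g[...,2]>110)).astype(np.uint8)
n,l,st,c=cv2.connectedComponentsWithStats(m)
for i in range(1,n):
    if st[i,4]>25: print(st[i],c[i].round(1),onz(d,140+c[i][0],205+c[i][1],.02).round(3))
E
```

```text
[array([0.4834, 0.0328, 0.0473]), array([ 0.1584,  0.0065, -1.7665]), array([-0.2197, -0.0051,  0.0274]), np.float64(107.2091)]
[79 56 10 10 77] [83.3 60.5] [0.508 0.246 0.02 ]
[91 59 10 10 78] [95.6 63.5] [0.499 0.216 0.02 ]
[92 72 10 10 77] [96.6 76.4] [0.466 0.214 0.02 ]
[86 84 10 10 72] [90.9 88.1] [0.438 0.229 0.02 ]
```

Emit:
carry_out:
  targets: [255, 0, 5, -0.5, 0, 255, -0.5, 10, 0, 0, 255, -0.5, 10, 0, 0, 255, -0.5, 10, 0, 0, 255, -0.5, 10, 0, 0, 255, -0.5, 10, 0, 0, 255, -0.5, 8, 0, 0, 255, -0.5, 6, 0, 0, 255, 0, 5, 0, 0, 255, 0, 4, 0, 0, 255, 0, 3, 0, 0, 255, 0, 2, 0, 0, 255, 0, 0, 0, 0]

```text
t: 18.35
eef_pos: [0.4799, 0.1155, 0.0468]
tool_rot: [0.0, 0.691, 0.723, -0.0]
contact_force: [1.0, -2.9, 0.4]
gripper_width: 0.167
grasp_force: 107.4
```

Emit:
carry_out:
  targets: [255, 0, 2, 0, 0, 255, 0, 2, 0, 0, 255, 0, 0, 0, 0]

```text
t: 18.65
eef_pos: [0.4799, 0.1157, 0.0466]
tool_rot: [0.001, 0.692, 0.722, -0.002]
contact_force: [0.7, -12.1, 5.0]
gripper_width: 0.166
grasp_force: 107.9
```

Lip on the wall. Now tilt as before.

Emit:
carry_out:
  targets: [255, 0, -1, -3, 0, 255, 0, -1, -3, 0, 255, 0, -1, -3, 0, 255, 0, -1, -3, 0, 255, 0, -1, -3, 0, 255, 0, -1, -3, 0, 255, 0, -1, -3, 0, 255, 0, 0, 0, 0, 255, 0, 0, 0, 0, 255, 0, 0, 0, 0, 255, 0, 0, 3, 0]

```text
t: 19.75
eef_pos: [0.4804, 0.1137, 0.0291]
tool_rot: [-0.0, 0.691, 0.723, 0.001]
contact_force: [0.6, 1.5, 0.3]
gripper_width: 0.166
grasp_force: 107.5
```

Emit:
carry_out:
  targets: [255, 0, -4, 1, 0, 255, 0.5, -8, 0, 0, 255, 0.5, -12, 0, 0, 255, 0.5, -16, 0, 0, 255, 1, -18, 0, 0, 255, 1, -18, 0, 0, 255, 1, -18, 0, 0, 255, 0.5, -16, 0, 0, 255, 0.5, -12, 0, 0, 255, 0, -8, 0, 0, 255, 0, -4, 0, 0, 255, 0, 0, 0, 0]

```text
t: 20.95
eef_pos: [0.4852, -0.0221, 0.0298]
tool_rot: [0.0, 0.691, 0.723, -0.0]
contact_force: [0.5, -2.1, 0.4]
gripper_width: 0.169
grasp_force: 107.5
```

```bash
python3 - <<'E'
from h import *
print([np.round(bot.get_obs()[k],4) for k in('eef_pos','contact_force','torque','grasp_force')])
d=snap('top','s5.png'); s=snap('side')
a=cv2.resize(d['frame'][205:325,140:300,::-1],(480,360),interpolation=cv2.INTER_CUBIC)
b=cv2.resize(s['frame'][160:290,180:330,::-1],(415,360),interpolation=cv2.INTER_CUBIC)
cv2.imwrite('pics/s5.png',np.hstack([a,b])[:,:800])
E
```

```text
[array([ 0.4852, -0.0221,  0.0298]), array([ 0.5153, -2.0762,  0.4153]), array([-0.3339, -0.0751, -0.0144]), np.float64(107.5206)]
```

View pics/s5.png

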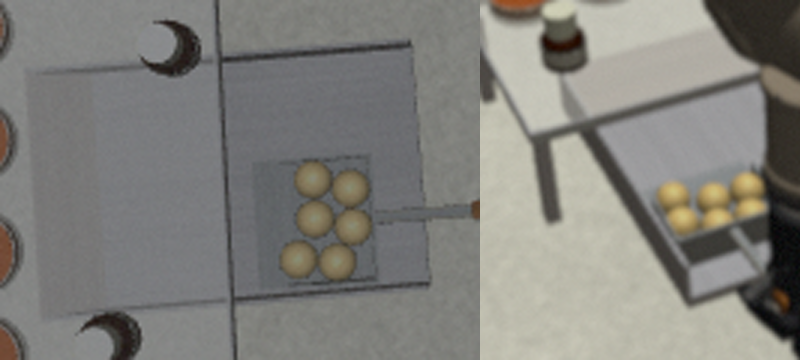

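All six soaps are in the pan, at crop (297–352,180–263), and the tray is empty. I'll lift and carry them to the crate.

Emit:
carry_out:
  targets: [255, 0, 0, 5, 0, 255, 0, 0, 10, 0, 255, 0, 0, 20, 0, 255, 0, 0, 20, 0, 255, 0, 0, 20, 0, 255, 0, 0, 15, 0, 255, 0, 0, 10, 0, 255, 0, 0, 5, 0, 255, 0, 0, 0, 0]

```text
t: 21.95
eef_pos: [0.4855, -0.0211, 0.1353]
tool_rot: [0.0, 0.69, 0.723, 0.0]
contact_force: [0.4, -0.2, -3.1]
gripper_width: 0.169
grasp_force: 107.5
```

Emit:
carry_out:
  targets: [255, 1, -5, 0, 0, 255, 2, -10, 0, 0, 255, 4, -15, 0, -0.4, 255, 6, -20, 0, -0.4, 255, 6, -25, 0, -0.4, 255, 6, -30, 0, -0.4, 255, 7, -33, 0, 0, 255, 7, -33, 0, 0, 255, 7, -33, 0, 0, 255, 7, -33, 0, 0, 255, 7, -33, 0, 0, 255, 6, -30, 0, 0, 255, 5, -25, 0, 0, 255, 4, -20, 0, 0, 255, 3, -16, 0, 0, 255, 2, -11, 0, 0, 255, 1, -7, 0, 0, 255, 1, -4, 0, 0, 255, 0, 0, 0, 0]

```text
t: 23.85
eef_pos: [0.5675, -0.404, 0.1347]
tool_rot: [-0.0, 0.7, 0.714, 0.0]
contact_force: [0.5, 0.2, -2.7]
gripper_width: 0.167
grasp_force: 107.4
```

```bash
python3 - <<'E'
from h import *
print([np.round(bot.get_obs()[k],4) for k in('eef_pos','tool_rot','contact_force','torque','grasp_force')])
d=snap('top'); hsv=cv2.cvtColor(d['frame'],cv2.COLOR_RGB2HSV); x0,y0=320,180; g=hsv[y0:300,x0:480]
m=((g[...,0]>12)&(g[...,0]<35)&(g[...,2]>125)).astype(np.uint8)
n,l,st,c=cv2.connectedComponentsWithStats(m)
for i in range(1,n):
    if st[i,4]>40: print(st[i],c[i].round(1),onz(d,x0+c[i][0],y0+c[i][1],.13).round(3))
E
```

```text
[array([ 0.5675, -0.404 ,  0.1347]), array([-1.000e-04,  7.004e-01,  7.137e-01,  1.000e-04]), array([ 0.4618,  0.1765, -2.6968]), array([-0.4492, -0.0371,  0.0092]), np.float64(107.397)]
[90 68  8  7 41] [93.7 71. ] [ 0.528 -0.211  0.13 ]
```

Emit:
carry_out:
  targets: [255, 0, 0, -5, 0, 255, 0, 0, -10, 0, 255, 0, 0, -15, 0, 255, 0, 0, -15, 0, 255, 0, 0, -10, 0, 255, 0, 0, -5, 0, 255, 0, 0, -2, 0, 212, 0, 0, 0, 0, 211, 0, 0, 0, 0, 210, 0, 0, 0, 0, 209, 0, 0, 0, 0, 209, 0, 0, 0, 0, 209, 0, 0, 0, 0]

```text
t: 25.2
eef_pos: [0.5677, -0.4041, 0.0733]
tool_rot: [0.0, 0.701, 0.714, 0.0]
contact_force: [0.5, -0.4, -0.6]
gripper_width: 0.181
grasp_force: 30.5
```

```bash
python3 - <<'E'
from h import *
print([np.round(bot.get_obs()[k],4) for k in('eef_pos','contact_force','torque','grasp_force')])
E
```

```text
[array([ 0.5677, -0.4041,  0.0733]), array([ 0.4879, -0.3872, -0.6036]), array([-0.156 ,  0.0229,  0.0216]), np.float64(30.5106)]
```

Emit:
carry_out:
  targets: [208, 0, 0, 3, 0, 208, 0, 0, 5, 0, 208, 0, 1, 8, 0, 208, 0, 1, 8, 0, 208, 0, 1, 8, 0, 208, 0, 1, 8, 0, 208, 0, 0, 0, 0, 208, 0, 0, 0, 0, 208, 0, 0, 0, 0]

```text
t: 26.1
eef_pos: [0.5674, -0.401, 0.113]
tool_rot: [0.0, 0.701, 0.713, -0.0]
contact_force: [0.7, -2.2, 1.2]
gripper_width: 0.185
grasp_force: 13.7
```

```bash
cat > balls.py <<'E'
from h import *
print([np.round(bot.get_obs()[k],3) for k in('eef_pos','contact_force','torque','grasp_force')])
d=snap('top'); g=cv2.cvtColor(d['frame'][190:290,350:475],cv2.COLOR_RGB2GRAY); g=cv2.resize(g,None,fx=4,fy=4,interpolation=cv2.INTER_CUBIC)
c=cv2.HoughCircles(cv2.GaussianBlur(g,(5,5),1),cv2.HOUGH_GRADIENT,1,16,param1=80,param2=14,minRadius=21,maxRadius=31)
for u,v,r in c[0]:
    x,y=350+u/4,190+v/4; print(np.round([x,y,r/4],1),onz(d,x,y,.02).round(3), d['frame'][int(y),int(x)])
E
python3 balls.py
```

```text
[array([ 0.567, -0.401,  0.113]), array([ 0.675, -2.234,  1.25 ]), array([-0.245, -0.129, -0.049]), np.float64(13.716)]Traceback (most recent call last):
  File "balls.py", line 5, in <module>
    for u,v,r in c[0]:
                 ~^^^
TypeError: 'NoneType' object is not subscriptable
```

```bash
cat > balls.py <<'E'
from h import *
print([np.round(bot.get_obs()[k],3) for k in('eef_pos','contact_force','torque','grasp_force')])
d=snap('top'); hsv=cv2.cvtColor(d['frame'],cv2.COLOR_RGB2HSV); x0,y0=355,190; g=hsv[y0:290,x0:475]
for T in (140,155,170):
    m=((g[...,2]>T)&(g[...,1]>40)).astype(np.uint8)
    n,l,st,c=cv2.connectedComponentsWithStats(m)
    print(T,[(st[i,2:5].tolist(),(c[i]+[x0,y0]).round(1).tolist(),onz(d,x0+c[i][0],y0+c[i][1],.021).round(3)[:2].tolist()) for i in range(1,n) if st[i,4]>12])
E
python3 balls.py
python3 - <<'E'
import cv2
i=cv2.imread('pics/s5.png'); h=cv2.cvtColor(i,cv2.COLOR_BGR2HSV)
for x,y in[(313,178),(352,225),(298,258)]: print(h[y,x])
i=cv2.imread('pics/top0.png'); h=cv2.cvtColor(i,cv2.COLOR_BGR2HSV); print(h[230,390],h[220:260,370:420].reshape(-1,3).max(0))
E
```

```text
[array([ 0.567, -0.401,  0.113]), array([ 0.393, -2.554,  1.177]), array([-0.179, -0.091, -0.067]), np.float64(13.734)]
140 []
155 []
170 []
[ 28  32 137]
[ 31  39 137]
[ 35  42 139]
[ 18  91 106] [ 21 112 112]
```

```bash
sed -i 's/for T in .*/for T in (112,122):/; s/(g\[...,1\]>40)/(g[...,1]>22)\&(g[...,1]<90)\&(g[...,0]<40)/' balls.py; python3 balls.py
```

```text
[array([ 0.567, -0.401,  0.113]), array([ 0.825, -1.884,  1.064]), array([-0.24 , -0.104, -0.05 ]), np.float64(13.722)]
112 [([9, 9, 65], [373.2, 225.1], [0.599, -0.136]), ([9, 9, 61], [384.1, 231.3], [0.583, -0.164]), ([9, 9, 61], [374.2, 238.7], [0.565, -0.138]), ([9, 9, 63], [385.1, 245.1], [0.547, -0.165]), ([9, 10, 63], [374.9, 252.7], [0.529, -0.138]), ([9, 9, 61], [378.6, 264.9], [0.498, -0.146])]
122 [([7, 7, 39], [373.3, 225.1], [0.599, -0.136]), ([8, 7, 40], [384.4, 231.0], [0.583, -0.164]), ([7, 7, 40], [374.0, 238.7], [0.565, -0.137]), ([7, 7, 42], [385.2, 245.0], [0.548, -0.165]), ([7, 7, 39], [375.0, 252.6], [0.529, -0.138]), ([7, 7, 41], [378.9, 264.9], [0.498, -0.147])]
```

All six balls are out at the front of the compartment, in rows at y≈-0.137 and -0.165. I'll steepen the scoop and withdraw it.

Emit:
carry_out:
  targets: [208, 0, 0, 6, 0, 208, 0, 1, 8, 0, 208, 0, 2, 8, 0, 208, 0, 3, 8, 0, 208, 0, 3, 8, 0, 208, 0, 2, 6, 0, 208, 0, 0, 0, 0, 208, 0, 0, 0, 0, 208, 0, -3, 3, 0, 208, 0, -5, 5, 0, 208, 0, -5, 5, 0, 208, 0, 0, 0, 0]

```text
t: 27.45
eef_pos: [0.5673, -0.4039, 0.1706]
tool_rot: [0.001, 0.701, 0.713, -0.0]
contact_force: [-0.4, 0.1, -0.8]
gripper_width: 0.181
grasp_force: 14.1
```

```bash
python3 balls.py
```

```text
[array([ 0.567, -0.404,  0.171]), array([-0.383,  0.107, -0.834]), array([-0.157, -0.019,  0.042]), np.float64(14.057)]
112 [([9, 9, 64], [373.1, 225.0], [0.6, -0.136]), ([9, 8, 60], [384.1, 231.4], [0.582, -0.164]), ([9, 9, 64], [374.1, 238.8], [0.564, -0.137]), ([9, 9, 62], [384.9, 245.1], [0.547, -0.164]), ([9, 9, 61], [374.9, 252.8], [0.529, -0.138]), ([8, 9, 61], [378.4, 265.0], [0.497, -0.146])]
122 [([7, 7, 39], [373.2, 224.8], [0.6, -0.136]), ([7, 7, 36], [384.3, 231.2], [0.583, -0.164]), ([8, 7, 40], [374.1, 238.6], [0.565, -0.137]), ([7, 7, 40], [385.0, 245.2], [0.547, -0.165]), ([7, 7, 40], [375.1, 252.8], [0.529, -0.139]), ([7, 7, 38], [378.4, 264.9], [0.498, -0.146])]
```

Emit:
carry_out:
  targets: [255, 0, 0, 0, 0, 255, 0, 0, 0, 0, 255, 0, 0, 0, 0, 255, 0, -5, 10, 0, 255, 0, -5, 20, 0, 255, 0, 0, 20, 0, 255, 0, 0, 15, 0, 255, 0, 0, 8, 0, 255, -6, 6, 0, 0, 255, -12, 9, 0, -0.3, 255, -20, 14, 0, -0.3, 255, -25, 18, 0, -0.3, 255, -30, 21, 0, 0, 255, -30, 21, 0, 0, 255, -25, 18, 0, 0, 255, -20, 14, 0, 0, 255, -10, 7, 0, 0, 255, -5, 4, 0, 0, 255, 0, 0, 0, 0, 255, 0, 0, 0, 0]
  newtons: 110

```text
t: 29.5
eef_pos: [0.3852, -0.2807, 0.2429]
tool_rot: [0.0, 0.706, 0.708, 0.0]
contact_force: [0.6, 0.1, -1.9]
gripper_width: 0.165
grasp_force: 107.4
```

```bash
python3 balls.py|head -2; python3 - <<'E'
from h import *
s=snap('side'); d=snap('top')
g=cv2.resize(s['frame'][190:450,190:450,::-1],(560,560),interpolation=cv2.INTER_CUBIC); t=cv2.resize(d['frame'][200:360,315:395,::-1],(240,480)); o=np.zeros((560,800,3),np.uint8); o[:,:560]=g; o[:480,560:]=t
cv2.imwrite('pics/r1.png',o)
print(bot.get_obs()['tool_rot'])
E
```

```text
[array([ 0.385, -0.281,  0.243]), array([ 0.603,  0.126, -1.949]), array([-0.178, -0.022, -0.02 ]), np.float64(107.382)]
112 [([9, 9, 70], [373.1, 225.0], [0.6, -0.136]), ([9, 10, 67], [384.1, 231.3], [0.583, -0.164]), ([9, 9, 69], [374.0, 239.0], [0.564, -0.137]), ([9, 9, 67], [385.0, 245.1], [0.547, -0.165]), ([9, 10, 70], [375.0, 252.8], [0.528, -0.138]), ([10, 9, 68], [378.4, 264.8], [0.498, -0.146]), ([7, 4, 16], [367.0, 287.4], [0.442, -0.115])]
[2.33988781e-05 7.06055675e-01 7.08156279e-01 2.57889526e-04]
```

View pics/r1.png

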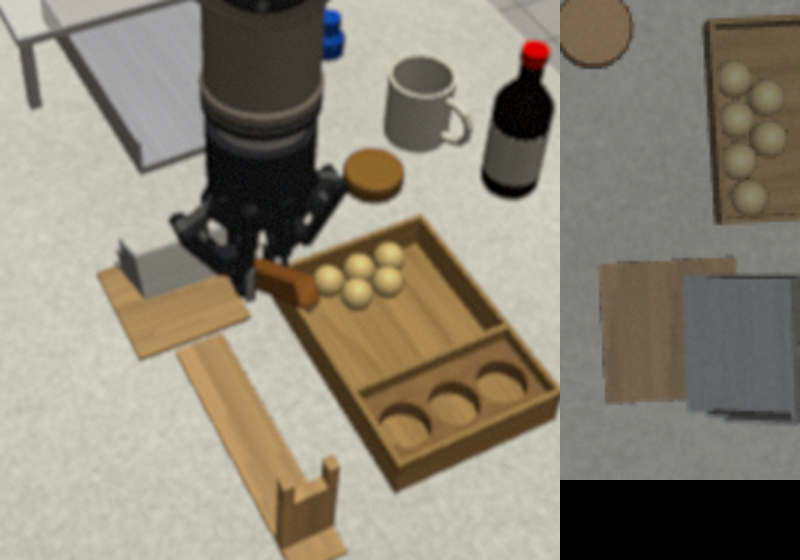

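All six soaps are in the crate (crop 345–390,250–295), and the scoop hangs nose-down over its rest. I'll lower it until the lip touches, then let it pivot level.

Emit:
carry_out:
  targets: [255, 0, 0, -8, 0, 255, 0, 0, -15, 0, 255, 0, 0, -18, 0, 255, 0, 0, -15, 0, 255, 0, 0, -10, 0, 212, 0, 0, 0, 0, 210, 0, 0, 0, 0, 208, 0, 0, 0, 0, 208, 0, 0, 0, 0]

```text
t: 30.55
eef_pos: [0.3848, -0.2805, 0.1775]
tool_rot: [0.001, 0.706, 0.708, 0.0]
contact_force: [-0.6, 0.3, -1.4]
gripper_width: 0.183
grasp_force: 14.2
```

Emit:
carry_out:
  targets: [208, 0, 0, -5, 0, 208, 0, 0, -8, 0, 208, 0, 0, -8, 0, 208, 0, 0, -8, 0, 208, 0, 0, -8, 0, 208, 0, 0, 0, 0]

```text
t: 31.15
eef_pos: [0.3836, -0.2794, 0.1383]
tool_rot: [-0.001, 0.706, 0.708, 0.0]
contact_force: [-0.2, 0.5, -0.6]
gripper_width: 0.187
grasp_force: 13.4
```

Emit:
carry_out:
  targets: [208, 0, 0, -8, 0, 208, 0, 0, -8, 0, 208, 0, 0, -8, 0, 208, 0, 0, -8, 0, 208, 0, 0, -8, 0, 208, 0, 0, -8, 0, 208, 0, 0, -8, 0, 208, 0, 0, 0, 0]

```text
t: 31.95
eef_pos: [0.3838, -0.2796, 0.0826]
tool_rot: [-0.001, 0.706, 0.708, -0.0]
contact_force: [0.1, 0.9, -0.4]
gripper_width: 0.183
grasp_force: 12.7
```

```bash
python3 - <<'E'
from h import *
print([np.round(bot.get_obs()[k],4) for k in('eef_pos','contact_force','torque','grasp_force')])
E
```

```text
[array([ 0.3838, -0.2796,  0.0826]), array([ 0.0888,  0.9423, -0.4042]), array([ 0.0626, -0.1266, -0.1035]), np.float64(12.6688)]
```

Emit:
carry_out:
  targets: [208, 0, 0, -8, 0, 208, 0, 0, -8, 0, 208, 0, 0, -6, 0, 208, 0, 0, -4, 0, 208, 0, 0, -2, 0, 208, 0, 0, -1.5, 0, 208, 0, 0, 0, 0, 208, 0, 0, 0, 0]

```text
t: 32.75
eef_pos: [0.385, -0.2815, 0.0559]
tool_rot: [0.001, 0.706, 0.708, -0.001]
contact_force: [-5.7, -0.3, 22.1]
gripper_width: 0.185
grasp_force: 18.2
```

```bash
python3 - <<'E'
from h import *
print([np.round(bot.get_obs()[k],4) for k in('eef_pos','contact_force','torque','grasp_force')])
d=snap('top'); f=d['frame'].astype(int); g=f[270:350,315:495]
hsv=cv2.cvtColor(d['frame'],cv2.COLOR_RGB2HSV)[270:350,315:400]
# metal pan vs wood board: low saturation, bluish
m=((g[:,:85,2]>=g[:,:85,0]+2)).astype(np.uint8); m=cv2.morphologyEx(m,cv2.MORPH_OPEN,np.ones((5,5)))
ys,xs=np.nonzero(m); print('pan px',xs.min()+315,xs.max()+315,ys.min()+270,ys.max()+270,m.sum())
i=cv2.imread('pics/top0.png').astype(int)[270:350,315:400,::-1]; m=(i[...,2]>=i[...,0]+2).astype(np.uint8); m=cv2.morphologyEx(m,cv2.MORPH_OPEN,np.ones((5,5))); ys,xs=np.nonzero(m); print('orig',xs.min()+315,xs.max()+315,ys.min()+270,ys.max()+270,m.sum())
E
```

```text
[array([ 0.385 , -0.2815,  0.0559]), array([-5.6532, -0.2707, 22.0857]), array([0.0119, 1.0833, 0.0161]), np.float64(18.1582)]
pan px 333 370 291 332 1541
orig 331 369 291 332 1525
```

Emit:
carry_out:
  targets: [208, 0, 0, 2, 0, 208, 0, 0, 0, 0, 208, 0, 0, 0, 0]

```text
t: 33.1
eef_pos: [0.3847, -0.2806, 0.0564]
tool_rot: [0.0, 0.706, 0.708, 0.0]
contact_force: [-0.7, -2.1, 5.1]
gripper_width: 0.183
grasp_force: 16.2
```

```bash
python3 - <<'E'
from h import *
print([np.round(bot.get_obs()[k],4) for k in('eef_pos','contact_force','torque','grasp_force')])
def handle(s):
    h=cv2.cvtColor(s,cv2.COLOR_RGB2HSV)
    m=((h[...,0]<13)&(h[...,1]>110)).astype(np.uint8); m[:370]=0; m[440:]=0; m[:,:280]=0; m[:,360:]=0
    ys,xs=np.nonzero(m)
    return len(xs),[(y,int(xs[ys==y].min()),int(xs[ys==y].max())) for y in range(380,430,5) if (ys==y).any()]
s=snap('side'); print(handle(s['frame']))
print(handle(cv2.imread('pics/side0.png')[:,:,::-1].copy()))
E
```

```text
[array([ 0.3847, -0.2806,  0.0564]), array([-0.6674, -2.051 ,  5.1194]), array([-0.2991,  0.1436, -0.0631]), np.float64(16.1975)]
(7, [(385, 308, 308)])
(2, [])
```

```bash
python3 - <<'E'
from h import *
s=snap('side')['frame'].astype(int); o=cv2.imread('pics/side0.png')[:,:,::-1].astype(int)
dif=np.abs(s-o).max(2)
for y in range(384,446,4): print(y,' '.join('%3d'%v for v in dif[y,306:352:3]))
e=onz(snap('top'),0,0,0)
t=snap('top')['frame'].astype(int); o=cv2.imread('pics/top0.png')[:,:,::-1].astype(int); dif=np.abs(t-o).max(2)
print('pan/rod'); 
for v in range(286,338,4): print(v,' '.join('%3d'%x for x in dif[v,324:410:4]))
E
```

```text
384  52  28  18  35 135  26  23  23  24  21  23  24  22  23  23  15
388  23  21  18  19  51  75  23  23  22  20  21  22  24  22  23  23
392  75 101  21  11  17  68  61  21  22  22  22  21  23  20  24  24
396   8  20 106  35   6  15  76  50  23  22  24  22  24  22  20  22
400  18  17  33 117  50   2  18 103  44  26  23  23  23  21  23  23
404  21  18  21  40 106  53   7  16  98  42  22  19  21  19  23  24
408  18  19  22  19  57  86  55   6  16 107  25  16  16  13  23  21
412  23  18  17  20  20  23  18  50  10  23  38  20   9  11  19  23
416  22  22  21  21  15  19  19   7  25  29  21  28  14  12  23  23
420  20  20  18  21  16   9  13 114  90  51  27  13  11  13  23  23
424  24  17  20  20  17  13  14  19  45  30  25  18  12  12  21  21
428  21  21  20  19  15  11  13  12  15  20  13  12  11  14  21  24
432  22  21  18  21  15  10  13  11  10  12  12   9  13  20  20  24
436  25  24  21  19  12  13  13   9  12  14  13  11  18  22  22  22
440  22  20  22  21  12  13  12  12  13  20  21  23  20  22  22  22
444  22  21  21  18  18  13  18  21  21  22  20  20  19  21  23  21
pan/rod
286 
[... 491 characters left out ...]
   7   8   2  13  24   4   5   2   8   5   5   4   7   5
310   5   6   8   6   2   6   8   6   8   5   1   4  10   2  14  15  25  19  17  27  14   9
314   7   7  11   8   5   5   9   9   7   8   2   7  22  11  11  10  10  14  15  13  10  12
318   8   6  10   8   6   7   1   6   3   7   7   7  15   3   9   6   7   1   7   6   6   5
322   4   6  17  11   6   4   7   2   2   7   3   8  11  10   7   8   7   3   5   4   6   7
326   6   5  27   8   8  10   9   4   1   2   5   9  11   7   6   9   8   4   8   5   5   6
330   9   5  28   5   7   7   3   7   7   2   8  11  13   5   4   6   4   3   6   7   4   6
334   7   8   6   7   6   6   6   6  11   5   4   8  10   4   4   2   6   4   7   3   6   3
```

```bash
python3 - <<'E'
from h import *
s=snap('side')['frame'][:,:,::-1]; t=snap('top')['frame'][:,:,::-1]; z=lambda i,w,h: cv2.resize(i,(w,h),interpolation=cv2.INTER_CUBIC)
o0=cv2.imread('pics/side0.png')
o=np.zeros((600,800,3),np.uint8)
o[:300,:400]=z(s[360:450,250:370],400,300); o[300:,:400]=z(o0[360:450,250:370],400,300)
o[:300,400:]=z(t[270:360,310:430],400,300); o[300:,400:]=z(t[190:340,110:310],400,300)
cv2.imwrite('pics/f1.png',o)
E
```

```text
(no output)
```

View pics/f1.png

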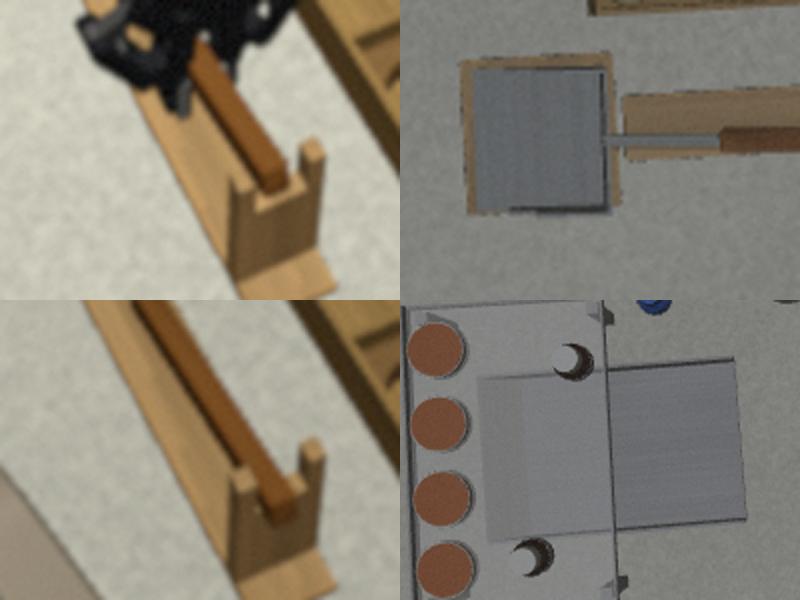

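The picture shows the pan on its board (crop 475–610,65–210). The handle's tail sits high at the fork, at crop (270,180), so it isn't seated and is offset slightly toward -x. It also confirms the two amber, white-capped bottles on the shelf at crop (570,360) and (530,555). I'll grip, lift a little, nudge +x and lower again.

Emit:
carry_out:
  targets: [255, 0, 0, 0, 0, 255, 0, 0, 0, 0, 255, 0, 0, 0, 0, 255, 0, 0, 5, 0, 255, 0, 0, 8, 0, 255, 0, 0, 8, 0, 255, 0, 0, 4, 0, 255, 0, 0, 0, 0, 255, 0, 0, 0, 0]
  newtons: 80

```text
t: 34.3
eef_pos: [0.3843, -0.2802, 0.0814]
tool_rot: [0.0, 0.706, 0.708, -0.0]
contact_force: [-0.2, 0.6, -2.3]
gripper_width: 0.176
grasp_force: 77.8
```

```bash
cat > tail.py <<'E'
from h import *
print([np.round(bot.get_obs()[k],4) for k in('eef_pos','tool_rot','contact_force','torque','grasp_force')])
def hm(f):
    h=cv2.cvtColor(np.ascontiguousarray(f),cv2.COLOR_RGB2HSV).astype(int)
    m=((f[...,0].astype(int)-f[...,2]>45)&(h[...,2]<125)).astype(np.uint8)
    return m
for nm,f in (('orig',cv2.imread('pics/side0.png')[:,:,::-1]),('now',snap('side')['frame'])):
    m=hm(f); sub=m[370:435,295:350]; print(nm)
    for y in range(0,65,4): print(370+y,''.join('#' if v else '.' for v in sub[y]))
E
python3 tail.py
```

```text
[array([ 0.3843, -0.2802,  0.0814]), array([ 1.000e-04,  7.061e-01,  7.081e-01, -0.000e+00]), array([-0.2058,  0.6418, -2.2827]), array([-0.3068, -0.0199, -0.0561]), np.float64(77.8447)]
orig
370 ..#########............................................
374 ..#..#########.........................................
378 ....#..##########......................................
382 .......#.##########....................................
386 .........#..#########..................................
390 ............#..#########...............................
394 ...............#.##########............................
398 .................#..#########..........................
402 ....................#.##########.......................
406 ......................##.##########...........#........
410 .........................###..#######...........###....
414 ........................#.......#########.....#####....
418 .......................#..######.#################.....
422 .......................#...#######.###############.....
426 .......................#...#######..#######.#####......
430 ....
[... 435 characters left out ...]
.....#..###.............................
394 .......................#..###..........................
398 ..........................#.####.......................
402 .............................#.####.#####..............
406 ...............................##########..............
410 ...................................#...........####....
414 ...............................................####....
418 ........................#.#####..............#####.....
422 ........................#.#####.....##############.....
426 ........................#.#######################......
430 .......................##########################......
434 .......................#########################.......
```

```bash
python3 - <<'E'
from h import *
for f in (cv2.imread('pics/side0.png')[:,:,::-1],snap('side')['frame']):
    r=f[372:432:2,298:350,0].astype(int)//12; b=(f[372:432:2,298:350,0].astype(int)-f[372:432:2,298:350,2])
    for i,row in enumerate(r): print(372+2*i,''.join('0123456789abcdefghijklmnop'[v] if b[i,j]>22 else ' ' for j,v in enumerate(row)))
    print()
E
```

```text
372 5899a99999bd                                  854555
374 55799999999bc                                   6544
376 855689999999ac                                   654
378 b9646899999999bd                                  75
380 cca755799aaa99ab                                    
382 cccb855789a99999bd                                  
384 ccccb965689aa9999ac                                 
386 cccccc9645799a9999ac                                
388 dcccccca755799aaa999bd                              
390 ddccccccb8556899a9999ac                             
392 eddccccccba64689a99a99ab                            
394 eedddcccccca75579999999abd                          
396 eeeddcccccccb8556899a9999ac                         
398 eeeedddccccdcb955689999999acd                       
400 eeeeeddddccccdca64579a99a99abd               ee     
402 deeeeedddcccccdca855799999999ac           eedddde   
404 cdeeeeddddcccccddb854689999999ab         cbcddddee  
406  cdeeeddddddcccccdca64689999999abd        89cdddcc  
408   cceedddddddccccddca745799999999ac       6689a98a  
410    cdeedddddd
[... 1616 characters left out ...]
7888779d b9adfffeeg 
408   defgffeeeeeeeeeeeffffffeeedb86777899    779aba9b  
410    defgffeeeeeeeeeeeefffffeeedcaaac     ea7678889c  
412     defgffeeeeeeeeeeddeffffeeeeeefggggfffd9778889c  
414      defgfffeeeeeeedbacefffffeefffffffffffda8888ad  
416       defffffeeeeeedb89deedccefgffffffffffec9888ae  
418        ddfgfffeeeeedb7689988aegggfffeeddcb988888b   
420         eefffffeefeda7678888begggfecba9887888889c   
422          edeffeeeefdb8678888beedba88777778888789c   
424           edefeeeeeda77788888998888877777888888ad   
426            edefeeeeda77888888888888777777888888b    
428             ddefeeeda77888888888888777778888888b    
430              dceffeda77889888888888777787888889c
```

```bash
cat > fit.py <<'E'
from h import *
from scipy.optimize import least_squares
from scipy.spatial.transform import Rotation as R
s=snap('side'); d=snap('top')
# handle geometry in scoop frame: axis through (-.21,0,.062), direction back-up 12deg
c,si=np.cos(np.radians(12)),np.sin(np.radians(12))
def hp(l,w,h): # l back from grip
    return np.array([-.21-l*c+h*si*1, w, .062+l*si+h*c])
def T(p,x,y,z,yaw,pit): # grip position, yaw, pitch (lip down +)
    q=R.from_euler('z',yaw,degrees=True)*R.from_euler('y',pit,degrees=True)
    return q.apply(p-np.array([-.21,0,.062]))+[x,y,z]
def side(p): return np.array(proj(s,p))
L=.1/c
if __name__=='__main__':
  for nm,pose in (('home',(.3845,-.282,.070,90.7,0)),):
    for w in(.008,-.008): print(nm,'end top w',w,side(T(hp(L,w,.01),*pose)).round(1),'mid',side(T(hp(.04,w,.01),*pose)).round(1))
  for x,y,z,p in ((.3843,-.280,.1001,0),(.3843,-.280,.1001,4),(.3843,-.280,.1001,8),(.3843,-.28,.106,4),(.3843,-.275,.1001,4)):
    print((x,y,z,p),[side(T(hp(l,w,.01),x,y,z,90.7,p)).round(1).tolist() for l,w in((L,.008),(L,-.008),(.04,.008))])
E
python3 fit.py
```

```text
home end top w 0.008 [328.9 422.4] mid [313.  397.6]
home end top w -0.008 [337.4 418.7] mid [321.2 394.2]
(0.3843, -0.28, 0.1001, 0) [[328.8, 411.7], [337.6, 408.0], [312.7, 386.9]]
(0.3843, -0.28, 0.1001, 4) [[328.3, 408.2], [337.1, 404.5], [312.4, 385.5]]
(0.3843, -0.28, 0.1001, 8) [[327.6, 404.6], [336.4, 400.9], [312.0, 384.0]]
(0.3843, -0.28, 0.106, 4) [[328.4, 406.3], [337.2, 402.5], [312.4, 383.5]]
(0.3843, -0.275, 0.1001, 4) [[327.0, 405.7], [335.7, 402.0], [311.1, 383.2]]
```

Emit:
carry_out:
  targets: [255, 4, 2, 0, 0, 255, 4, 2, 0, 0, 255, 0, 0, 0, 0, 212, 0, 0, 0, 0, 210, 0, 0, 0, 0, 208, 0, 0, 0, 0, 208, 0, 0, -5, 0, 208, 0, 0, -6, 0, 208, 0, 0, -6, 0, 208, 0, 0, -6, 0, 208, 0, 0, 0, 0]

```text
t: 35.6
eef_pos: [0.3918, -0.2758, 0.0573]
tool_rot: [-0.001, 0.706, 0.708, -0.0]
contact_force: [0.5, 0.0, -0.5]
gripper_width: 0.184
grasp_force: 16.2
```

```bash
cat > asc.py <<'E'
from h import *
print([np.round(bot.get_obs()[k],4) for k in('eef_pos','contact_force','torque','grasp_force')])
f=snap('side')['frame']
r=f[384:432:2,298:350,0].astype(int)//12; b=(f[384:432:2,298:350,0].astype(int)-f[384:432:2,298:350,2])
for i,row in enumerate(r): print(384+2*i,''.join('0123456789abcdefghijklmnop'[v] if b[i,j]>22 else ' ' for j,v in enumerate(row)))
E
python3 asc.py
```

```text
[array([ 0.3918, -0.2758,  0.0573]), array([ 0.4865,  0.0131, -0.5499]), array([ 0.0881, -0.0718, -0.0567]), np.float64(16.2244)]
384 da6        6886579abbbbbbbdf                        
386 eda6       8cca6568abbbbbabcf                       
388 feda6      8ceec85579abbbbbbceg                     
390 feedb998   8ceffd96569aabbbbbbdf                    
392 fffeeeddbbcdeffffea7468aabbbbbbceg                  
394 gfffeeeeeeeeffffffec85579abbbbaabdf                 
396 gffffeeeeeeeefffffffc96568aabbbabbce                
398 ggffffeeeeeeeeeffffffeb75689abbbbabbdf              
400 gggffffeeeeeeeefffffffeb85579abbbbbabcf     gggg    
402 egggfffffeeeeeeefffffeeec96568aaabbbbbcdfggfffffg   
404 eegggfffeeeeeeeeeffffffeedb74579abbbbbbbcccefffffg  
406  defgffeeeeeeeeeeeffffffeedb85569aaaa998878adfffeeg 
408   defgffeeeeeeeeeeeffffffeeec9646788888876679aba9b  
410    defgffeefeeeeeeeeffffffeeedb756788877776678889c  
412     defgfffeeeeeeeeeddeffffeeedb97777778ab9778889c  
414      ddfgfffeefeeeedbacffffffeeeda99acdeffda8888ad  
416       defgfffeeeeeedb89deedccefgffeeefffffec9878a   
418        defgfffeefeedb7689988begggfffeeddcb998878b   
420         eefffffefffda7678888begggfecba9888888889c   
422          edfffeeeffeb7678888beedba98777788888889c   
424           edefeeeeeda87788889998888777777888888ad   
426            edefeeeeda77788888888888777878888888a    
428             ddeffeeda77888888888888877788888888b    
430              dceffeda77888888888888777778888889c
```

Emit:
carry_out:
  targets: [208, 0, 0, -3, 0, 208, 0, 0, -3, 0, 208, 0, 0, -3, 0, 208, 0, 0, 0, 0]

```text
t: 36.05
eef_pos: [0.3922, -0.2761, 0.049]
tool_rot: [-0.0, 0.706, 0.708, -0.0]
contact_force: [-0.4, -0.2, 0.3]
gripper_width: 0.186
grasp_force: 16.3
```

```bash
python3 asc.py
```

```text
[array([ 0.3922, -0.2761,  0.049 ]), array([-0.4163, -0.1888,  0.2937]), array([ 0.0215, -0.0426, -0.1048]), np.float64(16.2902)]
384              579abbbbbba9                           
386 ba6         55568abbbbbbbcf                         
388 fdb6        9a96579abbbbbbbd                        
390 fedb6      7beda6579abbbbabbdf                      
392 fffdb866   8cefeb7568aabbbbbbdf                     
394 gfffeddca9bcdeffec96579abbbabbce                    
396 ggfffeeeddeeeeffffda6579abbbbabbdf                  
398 gggfffeeeeeeeefffffea7568aabbbbbbdf                 
400 ggggfffeeeeeeeefffffeb85589abbbbbbcdf       ggg     
402 eggggfffeeeeeeeeeffffec95479abbabbbbdf   gffffffg   
404 eefggfffeeeeeeeeefffffec96568abbbbbabbd  dcdfffffg  
406  defgffeeeeeeeeeeeffffffdb75589aaabbabcddb9adfffeef 
408   deggffeefeeeeeeeeffffffeb85579aabbbbbba8679aba9b  
410    deggffeeeeeeeeeeeefffffed96468aaaaa99876678889c  
412     defgfffeeeeeeeeeddeffffedb7557888888788778889c  
414      ddfgfffeeeeeeedbacefffffeb9656778777aca8888ad  
416       defgfffeeeeeedb89deedccefea76777789bdc9888a   
418        ddfgfffeefeedb7689988beggfca99aabba988888b   
420         eefffffeffeda7678888begggfdba99888888889c   
422          edfffeeeffeb7678888beedba88877787888889c   
424           edefeeeeedb76788889998888887788888888ad   
426            edefeeeeda77788988888888777788888888b    
428             edeffeeda77888888888888887788888888b    
430              dceffeda77888888888888777778888889c
```

Emit:
carry_out:
  targets: [208, 0, 0, -3, 0, 208, 0, 0, -3, 0, 208, 0, 0, 0, 0]

```text
t: 36.4
eef_pos: [0.3922, -0.2761, 0.0429]
tool_rot: [-0.0, 0.706, 0.708, -0.0]
contact_force: [0.3, -1.1, -0.4]
gripper_width: 0.185
grasp_force: 16.3
```

Emit:
carry_out:
  targets: [208, 0, 0, -2, 0, 208, 0, 0, -2, 0, 208, 0, 0, 0, 0]

```text
t: 36.7
eef_pos: [0.3922, -0.2761, 0.0391]
tool_rot: [-0.0, 0.706, 0.708, -0.0]
contact_force: [0.0, -0.7, -0.3]
gripper_width: 0.183
grasp_force: 16.3
```

```bash
python3 asc.py | sed -n '1p;10,24p'
```

```text
[array([ 0.3922, -0.2761,  0.0391]), array([ 0.0131, -0.6643, -0.2771]), array([ 0.0115,  0.0295, -0.0193]), np.float64(16.2967)]
400 ggggfffeeeeeeeefffda6579abbbbabcd           ggg     
402 eggggfffeeeeeeeefffeb7569abbbaabbdf      gffffffg   
404 eegggfffeeeeeeeeffffec8568abbbbabbce     dcefffffg  
406  eefgfffeeeeeeeeeeffffd96579abbbbbbcdf    9adfffeef 
408   deggffeeeeeeeeeeeffffda6679abbbbbbbde   779bba9b  
410    eeggfffefeeeeeeeeffffedb768aabbbbbbceea7678889c  
412     defgffeeeeeeeeeeddefffeb768aabbaabbbcc9778889d  
414      ddfgffeeeeeeeedcacffffec7579abbbbaabcda8888ad  
416       defgffeffefeedb89deedca86579aa99889bdc9888a   
418        ddfgffefeffedb7689998acc85577777777998888b   
420         eefgfffeffedb7678888bffd9667777667788889c   
422          eefffeeeefdb8678889beed9767776677888889c   
424           edefeeeefea77788889998887777778888888ad   
426            edefeeeeda77789888888888787787888888b    
428             ddefeeeda77789988888888887877888888b
```

Emit:
carry_out:
  targets: [208, 0, 0, -2, 0, 208, 0, 0, 0, 0]

```text
t: 36.95
eef_pos: [0.3925, -0.2763, 0.0373]
tool_rot: [0.0, 0.706, 0.708, 0.0]
contact_force: [0.1, -1.4, 0.8]
gripper_width: 0.183
grasp_force: 16.4
```

Emit:
carry_out:
  targets: [208, 0, 0, -2, 0, 208, 0, 0, 0, 0]

```text
t: 37.15
eef_pos: [0.3926, -0.2765, 0.0361]
tool_rot: [0.0, 0.706, 0.708, -0.0]
contact_force: [-3.2, 1.2, 11.2]
gripper_width: 0.183
grasp_force: 17.0
```

Emit:
carry_out:
  targets: [208, 0, 0, -2, 0, 208, 0, 0, 0, 0]

```text
t: 37.35
eef_pos: [0.3926, -0.2767, 0.0347]
tool_rot: [0.001, 0.706, 0.708, -0.0]
contact_force: [-4.1, 1.2, 18.3]
gripper_width: 0.184
grasp_force: 17.3
```

Emit:
carry_out:
  targets: [208, 0, 0, 3, 0, 205, 0, 0, 0, 0, 195, 0, 0, 0, 0, 150, 0, 0, 0, 0, 0, 0, 0, 0, 0, 0, 0, 0, 0, 0, 0, 0, 0, 0, 0, 0, 0, 0, 0, 0]

```text
t: 38.15
eef_pos: [0.3923, -0.2762, 0.0363]
tool_rot: [-0.0, 0.706, 0.708, 0.0]
contact_force: [-0.0, -0.2, 0.4]
gripper_width: 0.999
grasp_force: 0.0
```

Emit:
carry_out:
  targets: [0, 0, 0, 10, 0, 0, 0, 0, 25, 0, 0, 0, 0, 40, 0, 0, 0, 0, 50, 0, 0, 0, 0, 50, 0, 0, 0, 50, 10, 0, 0, 0, 50, 0, 0, 0, 0, 0, 0, 0, 0, 0, 0, 0, 0]

```text
t: 39.05
eef_pos: [0.3924, -0.1762, 0.222]
tool_rot: [0.001, 0.705, 0.709, -0.0]
contact_force: [0.0, -0.6, 0.4]
gripper_width: 1.003
grasp_force: 0.0
```

```bash
python3 asc.py | sed -n '1p;2,24p'; python3 - <<'E'
from h import *
d=snap('top'); f=d['frame'].astype(int)
m=((f[270:350,315:400,2]>=f[270:350,315:400,0]+2)).astype(np.uint8); m=cv2.morphologyEx(m,cv2.MORPH_OPEN,np.ones((5,5)))
ys,xs=np.nonzero(m); print('pan px',xs.min()+315,xs.max()+315,ys.min()+270,ys.max()+270)
r=f[298:324:1,430:494,0]//10; b=f[298:324,430:494,0]-f[298:324,430:494,2]
for i in range(26): print(298+i,''.join('0123456789abcdefghijklmnop'[v] if b[i,j]>15 else ' ' for j,v in enumerate(r[i])))
E
```

```text
[array([ 0.3924, -0.1762,  0.222 ]), array([ 0.    , -0.5629,  0.377 ]), array([-0.0303,  0.0325,  0.0265]), np.float64(0.0)]
384 dddddeedb8568aaaaaaabd                              
386 dddddddeec95589aaaaaabce                            
388 eddddddeeec96579aaaaaaabd                           
390 eeddddddeeedb7569aabaaaabd                          
392 eeeddddddeeedb8568aaaaaaabce                        
394 ffeeddddddeeedc95579aaaaaaace                       
396 fffeeddddddeeeec96579aaaaaaabdf                     
398 ffffeeeddddddeeedb7568aaaaaaabde                    
400 ffffffeedddddeeeedb7568aaaaaaabce           fff     
402 efffffeeeddddddeeeec95579aaaaaaabd       fffeeeef   
404 defffeeeeedddddedeeed96579aaaaaaabd      dbdeeeefg  
406  defffeeeeeddddddeeeedb75689aaaaaabce     8aceeeddf 
408   ddfffeeeeedddddeeeeeeb75689aaaaaaabd    668aa99b  
410    deffeeedeedddddeeeeeecba779aaaaaaabdeea6667888b  
412     ddfffeeeeeddddddcdeeeedb769aaaaaaabcdc9778879c  
414      cdeffeeeeeeddddbaceeeedb768aaaaaaaabdca87789c  
416       cdeffeeeeeedddb89ceddb965689aaaa999bdc9778a   
418  
[... 1388 characters left out ...]
      
313                                          5456788a               
314                                             5 99b               
315                                                                 
316                                                                 
317                                                                 
318                                                                 
319                                                                 
320                                                                 
321                                                                 
322                                                                 
323
```

The scoop is seated: the handle lies between the prongs at v 304–310 and the pan is on its board. Now the bottles.

```bash
cat > caps.py <<'E'
from h import *
print([np.round(bot.get_obs()[k],4) for k in('eef_pos','tool_rot','contact_force')])
d=snap('top'); g=d['frame'][190:345,110:225].astype(int); h=cv2.cvtColor(d['frame'],cv2.COLOR_RGB2HSV)[190:345,110:225]
m=((h[...,2]>150)&(h[...,1]<30)).astype(np.uint8); n,l,st,c=cv2.connectedComponentsWithStats(m)
for i in range(1,n):
    if st[i,4]>40:
        u,v=st[i,0]+(st[i,2]-1)/2+110, st[i,1]+(st[i,3]-1)/2+190
        print(st[i],(c[i]+[110,190]).round(1),'cap centre',onz(d,c[i][0]+110,c[i][1]+190,.168).round(4),onz(d,u,v,.168).round(4))
s=snap('side'); h=cv2.cvtColor(s['frame'],cv2.COLOR_RGB2HSV)[110:215,170:340]; m=((h[...,2]>150)&(h[...,1]<60)).astype(np.uint8)
E
python3 caps.py
```

```text
[array([ 0.3922, -0.1779,  0.2214]), array([ 2.000e-04,  7.064e-01,  7.078e-01, -1.000e-04]), array([ 0.224 , -1.3129, -0.5782])]
```

```bash
python3 - <<'E'
from h import *
d=snap('top'); f=d['frame']; h=cv2.cvtColor(f,cv2.COLOR_RGB2HSV)
i=cv2.imread('pics/top0.png'); 
print(h[305:326:3,166:190:3,2]); print(h[305:326:3,166:190:3,1])
for u,v in((195,221),(150,260)): print(f[v,u],h[v,u])
E
```

```text
[[119 116 116 121 126 124 124 123]
 [113 114 103  90  90 107 113 120]
 [129 127  38  39  37  47  82 133]
 [133  93 114  63  45  37  58 131]
 [135 137 138 136  62  37  56 104]
 [139 137 137 140  67  38  39 132]
 [137 140 138 138  57  41  59 134]]
[[  4   2   0   4  10   8   6   4]
 [  2   2   0   3   3   5   9   9]
 [  2   0 114  78  83  27  12   6]
 [  4  19   4  20  62  62  13   2]
 [  4   6   2   6  25  83  14   2]
 [  2   2   2   5  23  40  33   2]
 [  2   5   2   4  27  75   9   4]]
[137 139 140] [100   5 140]
[125 125 123] [ 30   4 125]
```

```bash
cat > caps.py <<'E'
from h import *
print([np.round(bot.get_obs()[k],4) for k in('eef_pos','tool_rot','contact_force')])
d=snap('top'); h=cv2.cvtColor(d['frame'],cv2.COLOR_RGB2HSV)[195:343,146:212]
m=(h[...,2]<85).astype(np.uint8); n,l,st,c=cv2.connectedComponentsWithStats(m)
T=[]
for i in range(1,n):
    if st[i,4]>30 and max(st[i,2:4])<30:
        (u,v),r=cv2.minEnclosingCircle(np.argwhere(l==i)[:,::-1].astype(np.float32)); u+=146;v+=195
        p=onz(d,u,v,.128); T.append(p); print('top',st[i],round(u,1),round(v,1),round(r,1),p.round(4))
s=snap('side'); hs=cv2.cvtColor(s['frame'],cv2.COLOR_RGB2HSV)
for p in T:
    q=np.array([p[0],p[1],.1565]); u,v=np.array(proj(s,q)); x0,y0=int(u)-22,int(v)-22
    g=hs[y0:y0+44,x0:x0+44]; m=((g[...,2]<90)).astype(np.uint8); n,l,st,c=cv2.connectedComponentsWithStats(m)
    print('side pred cap',round(u,1),round(v,1),[(st[i].tolist(),(c[i]+[x0,y0]).round(1).tolist()) for i in range(1,n) if st[i,4]>15])
    a=proj(s,[p[0],p[1],.128]); print('pred body',np.round(a,1))
E
python3 caps.py
```

```text
[array([ 0.3922, -0.1781,  0.221 ]), array([-3.000e-04,  7.068e-01,  7.074e-01, -0.000e+00]), array([ 0.2781, -0.3292, -0.963 ])]
top [ 41  17  20  19 173] 196.5 221.5 10.1 [0.6099 0.2859 0.128 ]
top [ 21 114  20  19 192] 176.5 317.5 10.1 [0.3928 0.3345 0.128 ]
side pred cap 297.0 158.1 [([0, 0, 44, 44, 1823], [294.3, 156.8])]
pred body [297.  167.5]
side pred cap 208.2 167.5 [([16, 23, 16, 18, 209], [209.5, 177.4])]
pred body [209.4 177. ]
```

```bash
python3 - <<'E'
from h import *
d=snap('top'); f=d['frame']; h=cv2.cvtColor(f,cv2.COLOR_RGB2HSV)[192:284,352:476]
m=((h[...,1]>60)).astype(np.uint8); m=cv2.morphologyEx(m,cv2.MORPH_CLOSE,np.ones((5,5)))
cs,_=cv2.findContours(m,cv2.RETR_EXTERNAL,cv2.CHAIN_APPROX_NONE); c=max(cs,key=cv2.contourArea)
r=cv2.minAreaRect(c); b=cv2.boxPoints(r)+[352,192]; print(r,b.round(1).tolist())
P=np.array([onz(d,u,v,.045)[:2] for u,v in b]); print(P.round(4).tolist()); 
for i in range(4): print(np.linalg.norm(P[i]-P[i-1]).round(4), np.degrees(np.arctan2(*(P[i]-P[i-1])[::-1])).round(2))
cc=P.mean(0); print('centre',cc)
for a in (1.0,1.5,2.0):
    e=np.array([np.cos(np.radians(a)),np.sin(np.radians(a))]); n=np.array([-e[1],e[0]])
    print(a,[(cc+k*.052*e-.0775*n).round(4).tolist() for k in(-1,0,1)])
# hole floors: bright discs, inside insert
g=f[198:275,428:460].astype(int).sum(2)//3
for i in range(0,77,2): print(198+i,' '.join('%3d'%v for v in g[i,::2]))
E
```

```text
((61.188358306884766, 45.54638671875), (68.48828125, 98.09712219238281), 86.72950744628906) [[362.3, 206.2], [460.2, 200.6], [464.1, 268.9], [366.2, 274.5]]
[[0.6457, -0.1069], [0.6534, -0.3545], [0.4814, -0.3567], [0.4748, -0.1108]]
0.171 1.33
0.2478 -88.21
0.172 -179.26
0.246 91.56
centre [ 0.5638226  -0.23225573]
1.0 [[0.5132, -0.3107], [0.5652, -0.3097], [0.6172, -0.3088]]
1.5 [[0.5139, -0.3111], [0.5659, -0.3097], [0.6178, -0.3084]]
2.0 [[0.5146, -0.3115], [0.5665, -0.3097], [0.6185, -0.3079]]
198 122 125 126 124 124 122 124 123 120 122 128 127 122 126 128 126
200 124 126 129 123 126 127 124 127 123 122 124 123 121 125 128 124
202 121 114 114 103 103 102  93  92  83  84  81  84  82  82  81  86
204  82  72  71  66  63  62  56  53  52  47  49  55  55  63  44  67
206  72  70  69  71  70  67  65  71  72  71  68  69  71  70  41  74
208  79  71  72  69  79  74  76  47  29  55  72  69  71  69  45  62
210  79  69  74  75  84  82  84  82  76  39  49  70  72  76  54  60
212  80  70  71  88  87  86  85  87  83  70  36  67  70  70  51  53
214  79  68  70  86  85  81  84  82  85  85  34  50 
[... 1355 characters left out ...]
  63  36  71  73  72
256  39  82  74  69  91  92  90  85  86  90  87  88  36  73  72  73
258  37  79  73  73  89  92  90  92  90  91  92  84  34  72  73  73
260  40  84  71  70  81  81  81  82  80  85  86  47  34  71  69  69
262  34  81  75  70  73  85  87  88  84  85  84  32  68  72  71  73
264  42  70  75  68  73  68  87  90  91  85  40  67  72  71  73  71
266  36  57  80  69  67  68  66  69  62  70  69  74  74  72  69  70
268  46  61  79  71  70  71  67  67  66  80  70  74  75  72  82  84
270  85  84  86  88  89  91  88 100 100 105 109 108 116 112 124 126
272 124 125 127 124 126 123 128 127 126 122 122 123 127 123 126 130
274 126 126 130 127 124 127 128 123 125 125 126 123 123 121 126 123
```

Emit:
carry_out:
  targets: [0, 0, 20, 0, 0, 0, 0, 40, 0, 0, 0, 0, 45, 0, 0, 0, 0, 45, 0, 0, 0, 0, 45, 0, 0, 0, 0, 45, 0, 0, 0, 0, 45, 0, 0, 0, 0, 45, 0, 0, 0, 0, 45, 0, 0, 0, 0, 45, 0, 0, 0, 0, 45, 0, 0, 0, 0, 32, 0, 0, 0, 1, 15, 0, 0, 0, 0, 0, 0, 0, 0, 0, 0, 0, 0]

```text
t: 40.95
eef_pos: [0.3934, 0.3343, 0.2207]
tool_rot: [-0.0, 0.706, 0.708, -0.001]
contact_force: [0.3, 0.3, 0.7]
gripper_width: 0.999
grasp_force: 0.0
```

```bash
python3 - <<'E'
from h import *
ob=bot.get_obs(); print(ob['eef_pos'],ob['tool_rot'])
s=snap('side'); hs=cv2.cvtColor(s['frame'],cv2.COLOR_RGB2HSV)
f=s['frame'].astype(int).sum(2)//3
g=f[140:192:2,186:236:2]
for i in range(len(g)): print(140+2*i,' '.join('%3d'%v for v in g[i]))
print(proj(s,ob['eef_pos']))
E
```

```text
[0.39337952 0.3342905  0.2206604 ] [-7.12681558e-05  7.06100590e-01  7.08111301e-01 -5.80165481e-04]
140  55 120 174 172 170 171 171 173 173 173 172 173 175 171 169 168 170 172 172 172 173 169 166 161 146
142  51 107 169 170 170 172 172 172 169 168 171 170 169 168 169 169 165 167 156 150 148 134 115  95  78
144  66  89 163 170 166 168 168 170 167 170 170 170 168 165 162 150 125 109  99  91  90  86  92  87  89
146 127 131 165 168 168 168 170 169 168 169 162 154 138 126 114  94  81  80  83  83  82  79  82  84 109
148 164 166 167 164 163 163 161 149 136 121  98  83  75  92  84  81  81  81  83  85  80  81  79  82  97
150 169 158 143 127 121 116 108  93  79  75  74  80  92 111  82  82  81  83  82  83  82  83  82  81  92
152 132 104  91  84  81  81  83  77  82  97 117 122 122 121  91  84  80  83  80  82  82  81  83  92  96
154  83  80  78  83  84  82  81  81  82  84 121 142 148 127  85  98  87  88  87  88  88  92  89  87  79
156  82  82  81  83  81  81  84  82  82  82 118 170 176 149  82  69  74  90  88  90  87  77  74  75 112
158  82  83  83  80  81  82  85  80  79  89 104 159 178 168 127
[... 1069 characters left out ...]
170 167 164
180 179 180 178 178 177 176 179 180 110  60  64  66  71  70  76  68  98 170 170 170 165 163 159 159 161
182 180 179 182 179 177 177 178 177 129  60  64  66  71  74  69  58 100 160 161 159 160 159 160 161 161
184 174 180 183 178 177 176 178 179 162  91  53  50  54  51  57  93 150 161 159 161 160 159 160 161 162
186 151 180 180 179 179 178 178 181 180 167 137 102 101 119 133 155 160 158 158 160 160 161 160 159 160
188 117 169 179 178 177 179 181 180 182 180 179 149 143 163 162 160 160 159 158 159 159 159 159 158 158
190 117 142 178 179 180 180 180 180 181 179 182 158 126 156 161 159 159 158 158 161 160 158 158 159 160
(np.float64(205.42224761365333), np.float64(145.10495910847374))
```

Aligned with bottle 2. Now descend and grip.

Emit:
carry_out:
  targets: [0, 0, 0, -15, 0, 0, 0, 0, -25, 0, 0, 0, 0, -20, 0, 0, 0, 0, -9, 0, 0, 0, 0, 0, 0, 120, 0, 0, 0, 0, 190, 0, 0, 0, 0, 255, 0, 0, 0, 0, 255, 0, 0, 0, 0, 255, 0, 0, 0, 0, 255, 0, 0, 0, 0, 255, 0, 0, 0, 0]
  newtons: 50

```text
t: 42.2
eef_pos: [0.3936, 0.3353, 0.1529]
tool_rot: [0.0, 0.706, 0.708, 0.001]
contact_force: [-1.7, -0.5, 6.1]
gripper_width: 0.327
grasp_force: 49.1
```

Emit:
carry_out:
  targets: [255, 0, 0, 5, 0, 255, 0, 0, 15, 0, 255, 0, 0, 25, 0, 255, 0, 0, 25, 0, 255, 0, 0, 15, 0, 255, 0, 0, 0, 0]

```text
t: 42.8
eef_pos: [0.3942, 0.3359, 0.2396]
tool_rot: [0.0, 0.706, 0.708, 0.002]
contact_force: [-0.4, 0.7, -0.4]
gripper_width: 0.331
grasp_force: 49.4
```

Emit:
carry_out:
  targets: [255, 3, -15, 0, 0, 255, 6, -30, 0, 0, 255, 8, -43, 0, 0, 255, 8, -43, 0, 0, 255, 8, -43, 0, 0, 255, 8, -43, 0, 0, 255, 8, -43, 0, 0, 255, 8, -43, 0, 0, 255, 8, -43, 0, 0, 255, 8, -43, 0, 0, 255, 8, -43, 0, 0, 255, 8, -43, 0, 0, 255, 8, -43, 0, 0, 255, 8, -43, 0, 0, 255, 8, -43, 0, 0, 255, 5, -27, 0, 0, 255, 2, -14, 0, 0, 255, 0, -3, 0, 0, 255, 0, 0, 0, 0]

```text
t: 44.7
eef_pos: [0.5132, -0.3118, 0.2365]
tool_rot: [-0.001, 0.706, 0.709, 0.0]
contact_force: [0.4, 0.0, -0.2]
gripper_width: 0.322
grasp_force: 49.4
```

```bash
python3 caps.py | head -4
```

```text
[array([ 0.5132, -0.3118,  0.2365]), array([-8.000e-04,  7.057e-01,  7.085e-01,  1.000e-04]), array([ 0.3597,  0.0277, -0.1902])]
top [ 41  17  20  19 173] 196.5 221.5 10.1 [0.6099 0.2859 0.128 ]
side pred cap 297.0 158.1 [([12, 0, 32, 11, 195], [306.1, 139.3]), ([17, 22, 15, 18, 177], [297.8, 167.5])]
pred body [297.  167.5]
```

Emit:
carry_out:
  targets: [255, 1, 0, -20, 0, 255, 0, 0, -35, 0, 255, 0, 0, -35, 0, 255, 0, 0, -35, 0, 255, 0, 0, -20, 0, 255, 0, 0, -10, 0, 255, 0, 0, -5, 0, 255, 0, 0, 0, 0, 255, 0, 0, -4, 0, 255, 0, 0, -4, 0, 255, 0, 0, -4, 0, 255, 0, 0, 0, 0]

```text
t: 46.0
eef_pos: [0.5145, -0.3133, 0.0649]
tool_rot: [0.0, 0.706, 0.708, 0.0]
contact_force: [0.5, -0.4, -1.0]
gripper_width: 0.323
grasp_force: 49.4
```

Emit:
carry_out:
  targets: [255, 0, 0.5, -4, 0, 255, 0, 0, -4, 0, 255, 0, 0, -4, 0, 255, 0, 0, -3, 0, 255, 0, 0, 0, 0]

```text
t: 46.5
eef_pos: [0.5146, -0.3127, 0.0497]
tool_rot: [0.0, 0.706, 0.708, 0.0]
contact_force: [2.2, 0.5, -1.8]
gripper_width: 0.328
grasp_force: 49.3
```

Emit:
carry_out:
  targets: [255, 0, 0, -2, 0, 255, 0, 0, -1, 0, 255, 0, 0, 0, 0]

```text
t: 46.8
eef_pos: [0.5146, -0.3127, 0.0471]
tool_rot: [0.0, 0.706, 0.708, 0.0]
contact_force: [2.7, 0.1, -0.8]
gripper_width: 0.328
grasp_force: 49.4
```

Emit:
carry_out:
  targets: [255, 1, 0, -1, 0, 255, 0, 0, -1, 0, 255, 0, 0, 0, 0]

```text
t: 47.1
eef_pos: [0.515, -0.3128, 0.0459]
tool_rot: [-0.0, 0.706, 0.708, -0.001]
contact_force: [-2.8, 0.2, 9.4]
gripper_width: 0.326
grasp_force: 50.6
```

Emit:
carry_out:
  targets: [200, 0, 0, 0, 0, 150, 0, 0, 0, 0, 100, 0, 0, 0, 0, 0, 0, 0, 5, 0, 0, 0, 0, 10, 0, 0, 0, 0, 25, 0, 0, 0, 0, 40, 0, 0, 0, 0, 40, 0, 0, 0, 0, 40, 0, 0, 0, 0, 30, 0, 0, 0, 0, 0, 0]

```text
t: 48.2
eef_pos: [0.518, -0.3133, 0.2411]
tool_rot: [0.004, 0.706, 0.708, 0.001]
contact_force: [0.3, 0.6, -0.6]
gripper_width: 1.004
grasp_force: 0.0
```

Emit:
carry_out:
  targets: [0, 3, 20, 0, 0, 0, 6, 35, 0, 0, 0, 7, 43, 0, 0, 0, 7, 43, 0, 0, 0, 7, 43, 0, 0, 0, 7, 43, 0, 0, 0, 7, 43, 0, 0, 0, 7, 43, 0, 0, 0, 7, 43, 0, 0, 0, 7, 43, 0, 0, 0, 7, 43, 0, 0, 0, 7, 43, 0, 0, 0, 7, 43, 0, 0, 0, 6, 38, 0, 0, 0, 3, 23, 0, 0, 0, 1, 10, 0, 0, 0, 0, 0, 0, 0]

```text
t: 49.9
eef_pos: [0.6106, 0.2875, 0.2348]
tool_rot: [-0.0, 0.705, 0.709, -0.0]
contact_force: [-0.7, -0.1, -0.3]
gripper_width: 0.999
grasp_force: 0.0
```

```bash
python3 caps.py | head -1; python3 - <<'E'
from h import *
s=snap('side'); f=s['frame'].astype(int).sum(2)//3
print('placed bottle pred foot/cap px', np.round(proj(s,(.515,-.3125,.005)),1), np.round(proj(s,(.515,-.3125,.061)),1))
g=f[340:404:3,352:412:3]
for i in range(len(g)): print(340+3*i,' '.join('%3d'%v for v in g[i]))
E
```

```text
[array([0.6106, 0.2875, 0.2348]), array([-4.000e-04,  7.053e-01,  7.089e-01, -2.000e-04]), array([-0.665 , -0.0505, -0.2578])]
placed bottle pred foot/cap px [375.6 392.7] [378.3 376. ]
340 115 110 106 107 108 109 108 104 111 116 115 115 111 101 102 112 111 114 111 111
343 113 114 108 107 104 107 111 109 105 114 114 114 113 108  97 105 113 114 114 108
346 111 112 112 105 107 106 109 109 105 106 116 116 115 111 106 100 110 114 114 110
349 103 108 114 111 106 108 106 110 109 106 108 117 116 117 112 102 105 109  96  73
352 107 106 104 112 107 108 105 108 109 108 103 117 114 116 113 103  87  63  48  58
355 110 104 105 102 112 108 107 105 108 108 106 106 113 102  77  56  51  58  75  83
358 113 108 105 101 106 111 107 106 106 108 107  93  72  48  56  67  83  90  88  88
361 111 113 107 104 101 106 107 107 103  84  63  49  57  76  88  90  93  91  86  84
364 115 114 116 108 106 106  98  74  53  48  60  82  91  94  92  92  88  87  86  87
367 111 114 112 106  93  65  53  54  67  84  92  93  96  91  75  58  53  65  84  89
370  91 105  83  56  47  52  70 128 174 165 135  92  92  62  42  39  35  3
[... 233 characters left out ...]
 100 106 106 110 114 115  96
382  44  40  52 102  89  35  58  83 140 154 130  58  70  93 105 105 110 110 116 113
385  91  39  40  75  97  20  50  73  74  78  81  39  37  86  92 102 106 111 109  96
388 160  49  42  39  96  46  16  51  72  75  57  16  37  81  87  91  93  92  90  97
391 175 133  42  42  54  97  22  14  22  22  14  43  86  85  90  90  92 101  97  74
394 174 171  79  46  36  79  94  30  31  29  39  71  91  87  93 103  92  63  52  52
397 170 173 157  48  45  45  99  86  80  79  80  89 101 101  88  63  48  52  51  52
400 180 178 175 111  43  41  56 103  88  88  97 103  84  55  52  53  52  49  52  58
403 176 173 176 168  63  43  39  85 103  97  75  52  49  52  52  52  54  61 109 156
```

Bottle 2 stands in its hole, with its cap at side px (379,376), as predicted. Now bottle 1.

Emit:
carry_out:
  targets: [0, 0, -1, -20, 0, 0, 0, 0, -30, 0, 0, 0, 0, -22, 0, 0, 0, 0, -10, 0, 0, 0, 0, 0, 0, 120, 0, 0, 0, 0, 190, 0, 0, 0, 0, 255, 0, 0, 0, 0, 255, 0, 0, 0, 0, 255, 0, 0, 0, 0, 255, 0, 0, 0, 0, 255, 0, 0, 0, 0]
  newtons: 50

```text
t: 51.25
eef_pos: [0.6119, 0.2858, 0.1541]
tool_rot: [0.0, 0.706, 0.708, 0.001]
contact_force: [0.3, -1.2, 5.7]
gripper_width: 0.328
grasp_force: 49.0
```

Emit:
carry_out:
  targets: [255, 0, 0, 5, 0, 255, 0, 0, 15, 0, 255, 0, 0, 25, 0, 255, 0, 0, 25, 0, 255, 0, 0, 15, 0, 255, 0, 0, 0, 0]

```text
t: 51.85
eef_pos: [0.6124, 0.2863, 0.2412]
tool_rot: [0.001, 0.706, 0.708, 0.002]
contact_force: [0.1, -0.0, -1.4]
gripper_width: 0.321
grasp_force: 49.3
```

Emit:
carry_out:
  targets: [255, 0, -15, 0, 0, 255, 0, -30, 0, 0, 255, 0, -43, 0, 0, 255, 0, -43, 0, 0, 255, 0, -43, 0, 0, 255, 1, -43, 0, 0, 255, 1, -43, 0, 0, 255, 1, -43, 0, 0, 255, 1, -43, 0, 0, 255, 1, -43, 0, 0, 255, 1, -43, 0, 0, 255, 1, -43, 0, 0, 255, 0, -43, 0, 0, 255, 0, -39, 0, 0, 255, 0, -25, 0, 0, 255, 0, -13, 0, 0, 255, 0, -2, 0, 0, 255, 0, 0, 0, 0]

```text
t: 53.65
eef_pos: [0.618, -0.3104, 0.2374]
tool_rot: [-0.001, 0.706, 0.708, 0.0]
contact_force: [-0.6, 1.0, -0.5]
gripper_width: 0.322
grasp_force: 49.3
```

Emit:
carry_out:
  targets: [255, 1, 0, -20, 0, 255, 0, 0, -35, 0, 255, 0, 0, -35, 0, 255, 0, 0, -35, 0, 255, 0, 0, -20, 0, 255, 0, 0, -10, 0, 255, 0, 0, -5, 0, 255, 0, 0, 0, 0, 255, 0, 0, -4, 0, 255, 0, 0, -4, 0, 255, 0, 0, -4, 0, 255, 0, 0, 0, 0]

```text
t: 54.85
eef_pos: [0.619, -0.3117, 0.0656]
tool_rot: [-0.0, 0.706, 0.708, -0.0]
contact_force: [0.1, -0.0, -1.6]
gripper_width: 0.327
grasp_force: 49.3
```

Emit:
carry_out:
  targets: [255, 0, 0, -4, 0, 255, 0, 0, -4, 0, 255, 0, 0, -3, 0, 255, 0, 0, -2, 0, 255, 0, 0, 0, 0]

```text
t: 55.35
eef_pos: [0.6191, -0.3116, 0.0527]
tool_rot: [-0.0, 0.706, 0.708, -0.0]
contact_force: [1.0, -0.1, -1.3]
gripper_width: 0.321
grasp_force: 49.3
```

Emit:
carry_out:
  targets: [255, 0, 0, -3, 0, 255, 0, 0, -2, 0, 255, 0, 0, -1, 0, 255, 0, 0, 0, 0]

```text
t: 55.75
eef_pos: [0.6193, -0.3117, 0.0473]
tool_rot: [0.0, 0.706, 0.708, -0.0]
contact_force: [-0.0, -0.4, 0.2]
gripper_width: 0.326
grasp_force: 49.5
```

Emit:
carry_out:
  targets: [255, 0, 0, -1, 0, 255, 0, 0, 0, 0]

```text
t: 55.95
eef_pos: [0.6196, -0.3118, 0.0471]
tool_rot: [0.0, 0.706, 0.708, -0.0]
contact_force: [-2.5, 0.5, 6.5]
gripper_width: 0.322
grasp_force: 49.9
```

Emit:
carry_out:
  targets: [200, 0, 0, 0, 0, 150, 0, 0, 0, 0, 100, 0, 0, 0, 0, 0, 0, 0, 5, 0, 0, 0, 0, 10, 0, 0, 0, 0, 25, 0, 0, 0, 0, 40, 0, 0, 0, 0, 40, 0, 0, 0, 0, 40, 0, 0, 0, 0, 30, 0, 0, 0, -40, 0, 0, 0, 0, -45, 0, 0, 0, -30, -45, 0, 0, 0, -40, -20, 0, 0, 0, 0, 0, 0, 0]

```text
t: 57.45
eef_pos: [0.5446, -0.4658, 0.2363]
tool_rot: [-0.0, 0.71, 0.704, -0.003]
contact_force: [-0.1, -0.7, -0.6]
gripper_width: 1.001
grasp_force: 0.0
```

```bash
python3 balls.py; python3 - <<'E'
from h import *
s=snap('side'); d=snap('top'); h=cv2.cvtColor(s['frame'],cv2.COLOR_RGB2HSV)[330:410,350:460]
m=((h[...,2]>175)&(h[...,1]<40)).astype(np.uint8); n,l,st,c=cv2.connectedComponentsWithStats(m)
print('caps',[(st[i].tolist(),(c[i]+[350,330]).round(1).tolist()) for i in range(1,n) if st[i,4]>20])
for x,y in((.515,-.3125),(.6195,-.3115)): print(np.round(proj(s,(x,y,.055)),1))
a=cv2.absdiff(s['frame'],cv2.imread('pics/side0.png')[:,:,::-1].copy()).max(2); 
t=cv2.absdiff(d['frame'],cv2.imread('pics/top0.png')[:,:,::-1].copy()).max(2)
for n,(u0,u1,v0,v1) in {'mug':(288,330,155,190),'tar':(333,365,127,168),'cake':(312,342,195,224),'blue':(228,247,178,198),'pink':(154,177,163,183)}.items(): print(n,(t[v0:v1,u0:u1]>30).sum())
E
python3 asc.py | sed -n '16,22p'
```

```text
[array([ 0.545, -0.466,  0.236]), array([-0.112, -0.652, -0.607]), array([-0.062,  0.014,  0.008]), np.float64(0.0)]
112 [([9, 9, 62], [373.3, 224.9], [0.6, -0.137]), ([9, 8, 56], [384.2, 231.4], [0.582, -0.164]), ([9, 9, 60], [374.2, 239.0], [0.564, -0.138]), ([9, 9, 57], [385.1, 245.2], [0.547, -0.165]), ([9, 9, 58], [374.9, 252.8], [0.529, -0.138]), ([8, 9, 59], [378.5, 264.9], [0.497, -0.146])]
122 [([6, 7, 35], [373.5, 224.8], [0.6, -0.137]), ([7, 7, 34], [384.3, 231.2], [0.583, -0.164]), ([7, 7, 35], [374.2, 238.7], [0.564, -0.138]), ([7, 7, 33], [385.0, 245.2], [0.547, -0.165]), ([7, 7, 35], [375.2, 252.7], [0.529, -0.139]), ([6, 7, 31], [378.6, 264.9], [0.497, -0.147])]
caps [([70, 0, 30, 10, 206], [434.8, 333.5]), ([99, 18, 8, 10, 34], [452.3, 352.9]), ([45, 35, 65, 45, 1143], [439.7, 396.3]), ([21, 40, 15, 13, 151], [378.0, 376.2]), ([0, 54, 17, 26, 227], [355.1, 400.6])]
[378.  377.8]
[424.5 358.5]
mug 0
tar 0
cake 0
blue 0
pink 0
412     efhhhggggggfffffeefgggfc97abbcbcbccefda88899ad  
414      efhhhggggggffffcbdggggfc879bbbbcbbcdfeb9899be  
416       efghhggggggffec9aeffedb8569bbbbbbabdeda889b   
418        efghhgggggggec879aa99ab96689a998889999889c   
420         ffghhggggggfb8778999cffb7577888777899989d   
422          ffggggffggfb8788999cffc866787777889988ad   
424           fegggffggfb87899999aa9887777788888988be
```

Emit:
carry_out:
  targets: [0, -40, -30, 0, 0, 0, -40, -30, 0, 0, 0, -40, -30, 0, 0, 0, -40, -30, 0, 0, 0, -40, -30, 0, 0, 0, 0, 0, 0, 0, 0, 0, 0, 0, 0]

```text
t: 58.35
eef_pos: [0.3517, -0.6085, 0.2362]
tool_rot: [0.0, 0.706, 0.708, 0.0]
contact_force: [0.3, 0.6, 0.0]
gripper_width: 1.003
grasp_force: 0.0
```

```bash
python3 - <<'E'
from h import *
s=snap('side'); f=s['frame'].astype(int).sum(2)//3
g=f[340:385:3,395:450:3]
for i in range(len(g)): print(340+3*i,' '.join('%3d'%v for v in g[i]))
d=snap('top'); f=d['frame'].astype(int).sum(2)//3
g=f[204:272:3,428:460:2]
for i in range(len(g)): print(204+3*i,' '.join('%3d'%v for v in g[i]))
E
```

```text
340 123 122 137 150 158 158 154 150 139 132 130 117 120 123 123 127 127 129 130
343 132 129 130 131 146 157 160 156 147 142 124 119 122 124 126 127 129 130 129
346 132 132 131 130 132 131 146 156 159 150 123 119 121 124 125 126 128 127 131
349 131 131 133 131 132 130 130 133 143 153 117 121 122 124 126 128 128 130 132
352 133 132 130 132 131 130 129 128 128 129 123 121 122 124 127 127 129 130 129
355 131 132 131 130 131 130 130 130 131 130 131 129 123 124 127 129 129 131 132
358 130 140 142 134 129 131 131 129 129 130 130 131 129 128 126 127 128 130 133
361  56  74 101 127 134 131 130 128 130 131 131 129 131 130 130 131 129 127 129
364  50  51  51  60  83 114 132 132 131 130 131 129 130 129 130 132 131 131 128
367  52  49  49  50  49  53  78 107 128 134 132 131 130 130 131 130 131 128 128
370  50  50  52  51  51  52  48  53  70  99 123 132 131 130 131 130 130 128 131
373  50  51  49  52  52  51  51  50  51  51  63  92 120 131 131 131 130 131 130
376  51  51  50  53  53  51  51  49  51  46  52  51  61  86 114 129 133 130 129
379  52  50  52  52  51  51  51  51  51  53  51  52  54  50 
[... 963 characters left out ...]
  40  67  67  66  36
243  44  76  72  69  66  79  82  77  80  75  35  68  67  68  70  55
246  40  77  70  70  67  71  63  67  72  66  66  69  70  68  66  63
249  35  79  66  68  70  63  76  88  70  50  32  62  72  67  69  65
252  38  81  64  69  55  20  29  43  70 128 132 111  52  67  65  65
255  37  78  69  71  34  31  42  74 131 130 131 132 131  67  70  69
258  38  81  68  73  29  24  53  95 130 130 129 131 132  68  71  70
261  36  79  71  68  84  29  28  48 123 127 132 129 112  67  67  66
264  40  68  71  66  67  59  30  21  27  29  30  64  68  69  66  71
267  37  55  75  66  64  70  64  69  67  69  71  69  67  68  62  66
270  82  84  80  81  81  83  88  96  95 101 102 100 110 109 120 120
```

Both caps show in holes 1 and 3 in the top view, all six soaps are in the compartment, and the bystanders haven't moved.

```bash
python3 -c "
from station import bot
print(bot.hand_in())"
```

```text
the job is handed in; nothing more can be done
None
```

I handed the job in at about 58 s: all six soaps are in the crate's compartment, the scoop is back on its rest with its handle in the fork, both bottles found stand upright in holes 1 and 3, and the mug, dark bottle and brown soap cake were not moved.

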